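Change the labelling stand over to the jar mandrel

TASK

Change the labelling stand over for jars: swing the keeper clear of the sloped spindle face, turn the blue jar mandrel so that its three flange holes match the three studs and slide it fully home, flush on the face, then swing the keeper all the way back over the flange rim. Leave the orange mandrel and everything else on the worktop where it is.

Things in the scene. Friction and masses are not known exactly. Their poses are not given: they have to be found in the camera images.
- stand: white labelling stand, fixed, about 275 mm deep, 250 mm wide, 185 mm high plus a label roll on its rear shelf. Deck slopes 35 degrees down toward the robot side. A steel guide crosses the deck 92 mm up the slope from the spindle axis, to 41 mm above face level; the deck is 12 mm below face level. Origin on the worktop below the face centre; z up, x level to its rear, y left
- spindle_face (a point): centre of the spindle's bare flat dark grey face, 136 mm across, its axis leaning 35 degrees from vertical toward the robot side. z points straight out of the face, x from the centre to stud 1. The spindle has stopped at any angle and turns about z only stiffly (about 0.5 N m)
- stud1_tip (a point): tip of stud 1; axes as spindle_face. Three equal steel studs stand square on the face at 0, 120 and 240 degrees about its z, 50 mm from its centre. Each is 10 mm thick and straight for 14 mm, then tapers to 3.6 mm at its tip, 22 mm above the face
- keeper (a joint): angle of the keeper about its pivot. 0: the nose points at the spindle axis and covers the outer 8 mm of a fitted flange (the mandrel cannot pass it). Grows as the red knob is pulled down the slope toward the robot side; above 1.2 the nose is clear of the flange; stop at 1.6. Friction of 0.06 N m keeps it where it is left
- keeper_pivot (a point): on the keeper's pivot axis, level with the spindle face, 86 mm from the spindle axis on its right. z out of the face along the pivot axis; -y from pivot to knob, +y to the nose; positive joint values turn the keeper about -z. The steel lever is 16 mm wide and lies 12 to 19 mm above face level; its nose is 28.5 mm long
- keeper_knob (a point): middle of the keeper's red round knob, 18 mm across and 26 mm high, axis square to the deck, 36 mm from the pivot axis and 44 mm above the level of the face. Axes as keeper_pivot. It is rigid with the lever and does not spin
- jar_mandrel: blue jar mandrel, 0.3 kg, upright on its round flange: 132 mm across, 10 mm thick, three through holes 13 mm wide at 0, 120, 240 degrees from x, 50 mm from centre. Round shoulder 66 mm wide to z 24 mm, then a hexagonal core 36 mm across flats to 72 mm; flats face along x and every 60 degrees. Origin: centre of underside, z up. Seated: origin on spindle_face, z axes alike, any hole on any stud
- pot_mandrel: the other change part, to be left alone: like the jar mandrel but orange and smaller, flange 100 mm across, core 26 mm across flats, 60 mm high. Origin in the centre of its underside
- empty_jar: open empty dark brown jar, 85 mm across, 90 mm high; bystander. Origin in the centre of its underside
- filled_jar: closed jar with a red and white label and a brown cap, 86 mm across, 94 mm high; bystander. Origin in the centre of its underside
- counter: grey hand tally counter, 58 x 50 x 29 mm; bystander. Origin in the centre of its underside
- loose_cap: brown screw cap lying flat, 85 mm across, 20 mm high; bystander. Origin in the centre of its underside
- spray: cream pump bottle with a red head, 49 mm across, 158 mm high, the head reaching 29 mm to its -y; standing bystander. Origin in the centre of its underside

How it is judged:
On the way, in this order (a step that is already met when the one before it is completed fails the run):
1. the keeper is swung clear of the spindle face (value of joint keeper above 1 rad), for 0.2 s.
2. the jar mandrel is fully home on the three studs, flush on the face (distance between jar_mandrel and spindle_face below 0.004 m and z of jar_mandrel in the frame of spindle_face below 0.0025 m and angle between the z axis of jar_mandrel and the z axis of spindle_face, either way round below 0.035 rad), for 0.2 s.
At the end, for the whole second after the job is handed in: The jar mandrel sits at rest on the three studs, its underside centre within 4 mm of the face centre, lifted less than 2.5 mm and in line with the spindle axis within 2 degrees; the keeper is back over the flange rim (joint below 0.25 rad) (all of step 2 and value of joint keeper below 0.25 rad and linear speed of jar_mandrel below 0.02 m/s); the robot touches nothing.
It fails at once if the orange mandrel or a bystander is shifted more than 30 mm (distance of any of pot_mandrel, empty_jar, filled_jar, counter, loose_cap, spray from where it was at the start of the episode above 0.03 m).
It fails at once if a jar, the pump bottle or the orange mandrel is tipped over (angle between any of pot_mandrel, empty_jar, filled_jar, spray's own z axis and vertical above 0.5 rad).
It also fails if it takes over 61 s, if anything falls off the work surface, if the arm or the gripper's body presses on something with over 40 N, if the wrist force passes 120 N, or if a joint passes its speed limit or range.

ROBOT

A 7-joint arm with a two-finger parallel gripper is mounted at the origin on a cart in front of the work surface, level with it; the furniture and walls round the work are solid. World frame = base frame: x ahead of the robot, y to its left, z up, the work surface at z = 0. Lengths are in m, angles in rad, forces in N, time in s.
With the tool pointing down it reaches from about 0.425 to 0.95 m from the base axis. Payload 4.7 kg.
Tool frame: the origin (TCP) lies at the very end of the fingers, on their centre line; the grasp point (between the pads) lies 19 mm behind it; x points along the fingers, z is the direction in which the jaws open and shut, and the axes are right-handed (so a half turn about x gives the same grasp; the last joint's range is limited). The gripper opens to 85 mm and grips with 20 to 120 N. Pads are 22 mm wide; open, the fingers measure 114 mm over their backs; the gripper's body (76 mm by 85 mm) begins 54 mm behind the grasp point. The pads swing forward as they close: fully open they stand 13 mm farther back than shut.
Start: joints at [-1.332, 0.469, -0.049, 1.532, 0.024, 1.141, -0.082], TCP at [0.179, 0.651, 0.192] pointing down, gripper open.
Joint ranges: [-2.59, 2.59], [-0.33, 1.99], [-1.39, 1.29], [0.1, 2.45], [-1.04, 4.18], [0.21, 1.99], [-2.66, 2.66]. Speed limits (rad/s): [2.57, 2.57, 3.14, 3.14, 3.14, 3.14, 3.14].

INTERFACE

Orientations are given as a unit quaternion [w, x, y, z].
In Python, from rig import robot gives the robot as it stands. Calls block until the motion is done:
- robot.move_pose(position, orientation): joint-space move of the TCP to a pose.
- robot.servo_line(position, attitude=None, speed=0.15): straight line of the TCP; attitude=None keeps the orientation; speed is the mean speed in m/s.
- robot.move_j(angles): joint-space move.
- robot.grip(opening, grip_force=None): opening from 0.0 (shut) to 1.0 (fully open); grip_force is the grip in N (None keeps the last); returns when the fingers have stopped.
- robot.sleep(seconds).
- robot.inverse_kinematics(position, orientation): joint angles nearest the present ones, or None.
- robot.camera(name): name is "side" or "top"; returns a dict with "image" (480x640x3 uint8, red, green, blue), "z_map" (480x640 float32, m along the optical axis (not along the pixel's ray), 0 where there is no reading), "fx", "fy", "cx", "cy" (pixels), "cam_to_world" (4x4, takes a point from camera to world coordinates). Camera axes: x right, y up, looking along -z (the intrinsics and any distortion apply to the point x, -y, -z); pixel columns grow to the right and rows downward; lengths in m; the calibration is good to about 2 mm. A picture is of the moment at which its call begins.
A pose or a line that the arm cannot do raises robot.PlanningError and nothing moves.
- robot.finish_job(): hands the job in, once; it reports no verdict.
Readings, each from a call of its own:
- robot.current_clock(): time.
- robot.current_joint_positions(): joint angles.
- robot.current_dq(): joint speeds.
- robot.current_tau(): joint torques, N m.
- robot.current_tcp_pos(): TCP position.
- robot.current_tool_rot(): TCP orientation.
- robot.current_force(): force on the tool from outside, world axes, zero at the start.
- robot.current_wrist_torque(): the same for the moment, N m.
- robot.current_grip_width(): opening from 0.0 (shut) to 1.0 (fully open).
Only numpy, scipy, OpenCV 4.12 (cv2) and the standard library are available. Lean on these libraries where they do the work, as an engineer would, in place of code of your own. Each camera call takes 0.05 s, during which the arm holds its last target.

## Working session

There is one attempt and no reset: what is moved stays moved. The work goes in short steps, each a Python script; the robot and the scene stay as the last script left them, time stands still between calls to the robot, and variables do not carry over. Pictures are saved under pics/ and viewed, and the job is handed in when it is done.

```bash
ls; mkdir -p pics; python3 - <<'E'
from rig import robot
import numpy as np, cv2
for n in ("side","top"):
    c=robot.camera(n); np.savez(f"{n}0.npz",**{k:np.array(v) for k,v in c.items()})
    cv2.imwrite(f"pics/{n}0.png",c["image"][:,:,::-1]); print(n,c["fx"],c["fy"],c["cx"],c["cy"],[k for k in c]); print(np.round(c["cam_to_world"],4))
print(robot.current_clock(),robot.current_tool_rot(),robot.current_tcp_pos())
E
```

```text
pics
side 445.97951981406095 445.97951981406095 318.7427339333853 239.35619283585217 ['image', 'z_map', 'fx', 'fy', 'cx', 'cy', 'cam_to_world']
[[ 0.9994 -0.0311  0.0151  0.5524]
 [ 0.0262  0.3951 -0.9183 -0.9015]
 [ 0.0226  0.9181  0.3956  0.4943]
 [ 0.      0.      0.      1.    ]]
top 435.4252090487637 435.4252090487637 327.01718878018073 236.8896343376851 ['image', 'z_map', 'fx', 'fy', 'cx', 'cy', 'cam_to_world']
[[-0.0247  0.9755 -0.2187  0.3523]
 [-0.9997 -0.0255 -0.001  -0.0696]
 [-0.0066  0.2186  0.9758  0.9853]
 [ 0.      0.      0.      1.    ]]
0.1 [ 0.56176587 -0.42919418  0.56275529  0.42838995] [0.17840962 0.6503569  0.19066065]
```

View pics/side0.png

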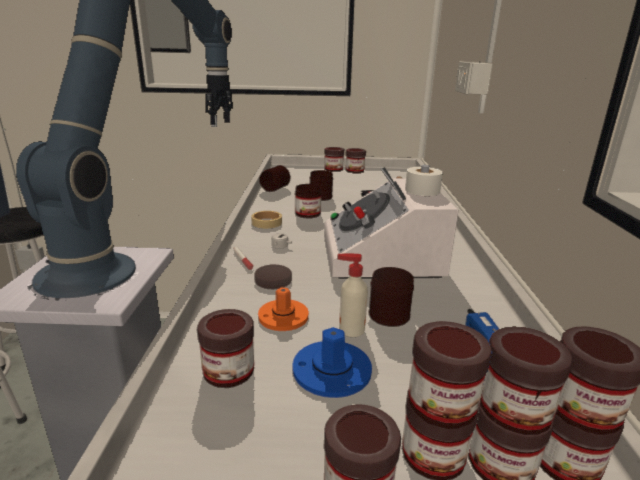

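View pics/top0.png

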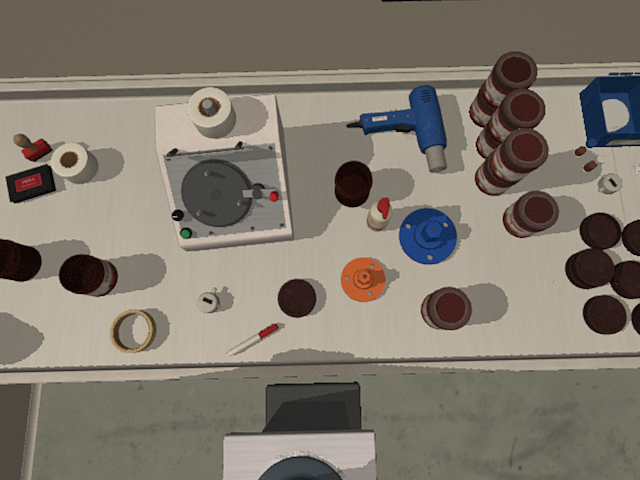

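The top view shows the stand around (220,170), with the face at (216,194) and the red knob at (273,197). The blue mandrel is at (428,235), with the spray (380,213) and orange mandrel (363,279) next to it. I'll zoom in and measure.

```bash
cat > h.py <<'E'
import numpy as np, cv2
def load(n): 
    d=np.load(n); return {k:d[k] for k in d}
def ray(c,u,v):
    T=c["cam_to_world"]; d=T[:3,:3]@np.array([(u-c["cx"])/c["fx"],-(v-c["cy"])/c["fy"],-1.]); return T[:3,3],d
def plane(c,u,v,p0,n):
    o,d=ray(c,u,v); return o+d*(np.dot(np.subtract(p0,o),n)/np.dot(d,n))
def cloud(c):
    v,u=np.mgrid[0:480,0:640]; z=c["z_map"]; T=c["cam_to_world"]
    P=np.stack([(u-c["cx"])/c["fx"]*z,-(v-c["cy"])/c["fy"]*z,-z],-1)
    return P@T[:3,:3].T+T[:3,3]
def proj(c,p):
    T=c["cam_to_world"]; q=T[:3,:3].T@(np.asarray(p)-T[:3,3]); return c["cx"]+c["fx"]*q[0]/-q[2], c["cy"]-c["fy"]*q[1]/-q[2]
def crop(c,x0,y0,x1,y1,k,name):
    im=c["image"][y0:y1,x0:x1,::-1]; cv2.imwrite(name,cv2.resize(im,None,fx=k,fy=k,interpolation=cv2.INTER_CUBIC))
E
python3 - <<'E'
from h import *
t=load("top0.npz"); s=load("side0.npz")
crop(t,150,130,300,250,5,"pics/t_stand.png"); crop(s,320,150,460,280,5,"pics/s_stand.png")
crop(t,330,190,480,300,5,"pics/t_mand.png"); crop(s,250,270,400,400,5,"pics/s_mand.png")
C=cloud(t)
for u,v in [(216,150),(216,194),(216,175),(185,200),(428,250),(405,235),(420,330),(273,197),(160,120),(340,240)]: print(u,v,np.round(C[v,u],4))
hsv=cv2.cvtColor(t["image"],cv2.COLOR_RGB2HSV)
m=(cv2.inRange(hsv,(105,120,40),(125,255,255))>0); sub=np.zeros_like(m); sub[200:270,395:465]=1; m&=sub
P=C[m]; f=P[(P[:,2]>0.004)&(P[:,2]<0.016)]; print(len(f),f.mean(0),f.min(0),f.max(0)); 
top=P[P[:,2]>0.065]; print(len(top),top.mean(0),top.min(0),top.max(0)) 
# fixed face plane
sub=C[165:225,182:235].reshape(-1,3); n0=np.array([-np.sin(np.radians(35)),0,np.cos(np.radians(35))])
A=np.c_[sub[:,:2],np.ones(len(sub))]; w=np.ones(len(sub),bool)
for i in range(20):
    x=np.linalg.lstsq(A[w],sub[w,2],rcond=None)[0]; r=sub[:,2]-A@x; w=abs(r)<0.004
n=np.array([-x[0],-x[1],1]);n/=np.linalg.norm(n); print("n",n,np.degrees(np.arccos(n[2])),w.sum(),x, r[w].std())
E
```

```text
216 150 [0.7067 0.1422 0.1995]
216 194 [0.6422 0.1592 0.1253]
216 175 [0.6746 0.154  0.1496]
185 200 [0.6314 0.2235 0.1237]
428 250 [ 0.5347 -0.2981  0.0081]
405 235 [ 0.5702 -0.2472  0.0121]
420 330 [ 0.357  -0.2694 -0.0031]
273 197 [0.6176 0.035  0.1711]
160 120 [0.7855 0.2642 0.1769]
340 240 [ 0.5647 -0.0984  0.0012]
1707 [ 0.56621653 -0.29771969  0.01025977] [ 0.50404623 -0.36446795  0.0042341 ] [ 0.633543   -0.23474762  0.01593437]
244 [ 0.5570761  -0.28755346  0.12039348] [ 0.35226523 -0.32028519  0.06502496] [ 0.58705334 -0.0695708   0.98534993]
n [-0.56937247 -0.04879716  0.82063014] 34.852076909263 2519 [ 0.69382349  0.05946304 -0.32818486] 0.0016897321838518858
```

View pics/t_stand.png

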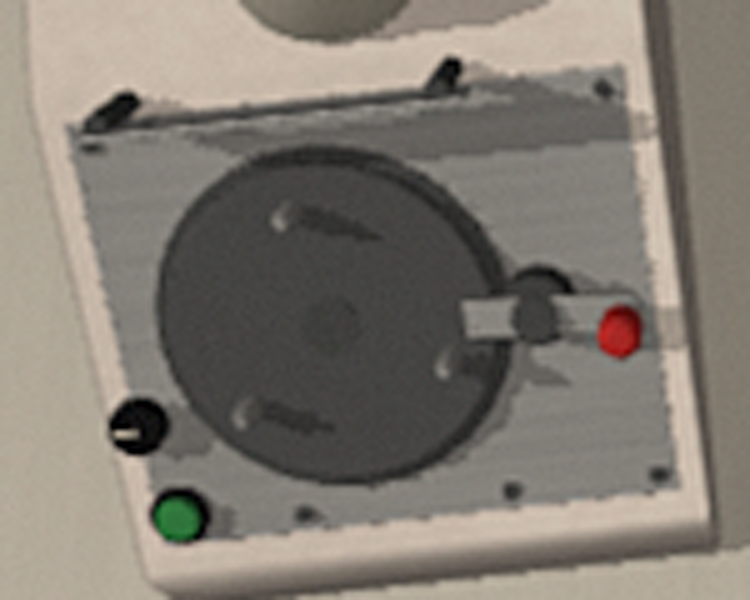

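View pics/s_stand.png

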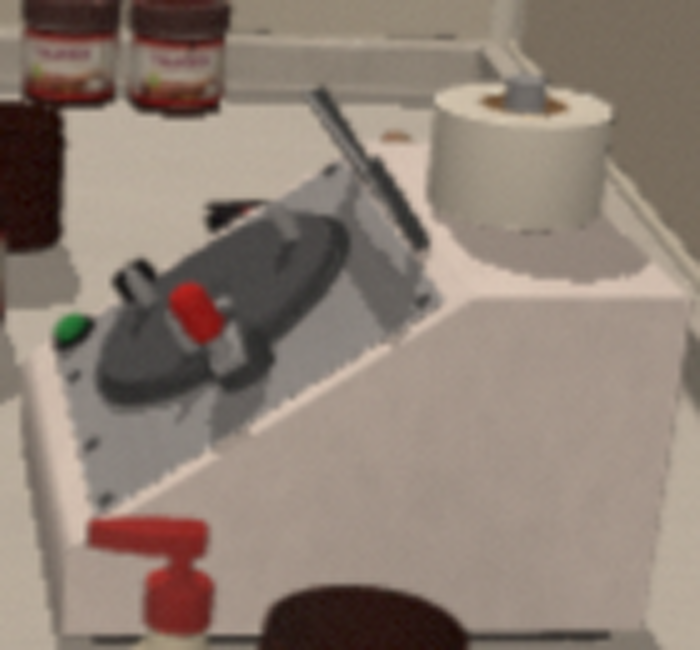

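View pics/t_mand.png

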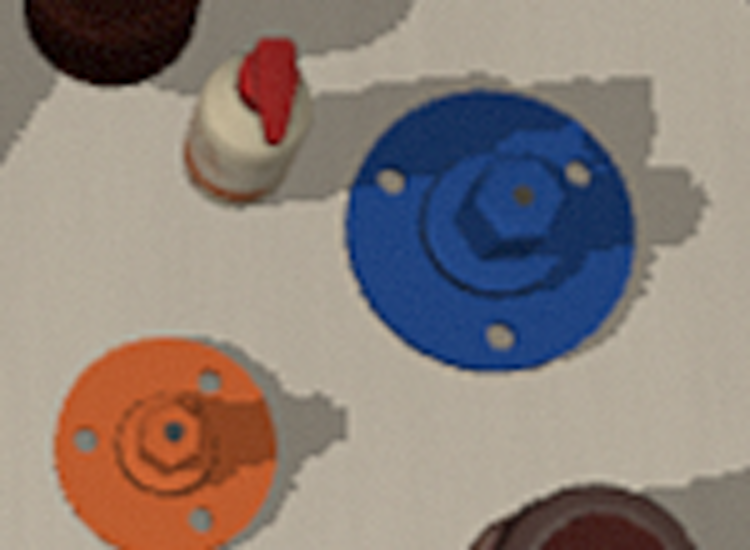

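View pics/s_mand.png

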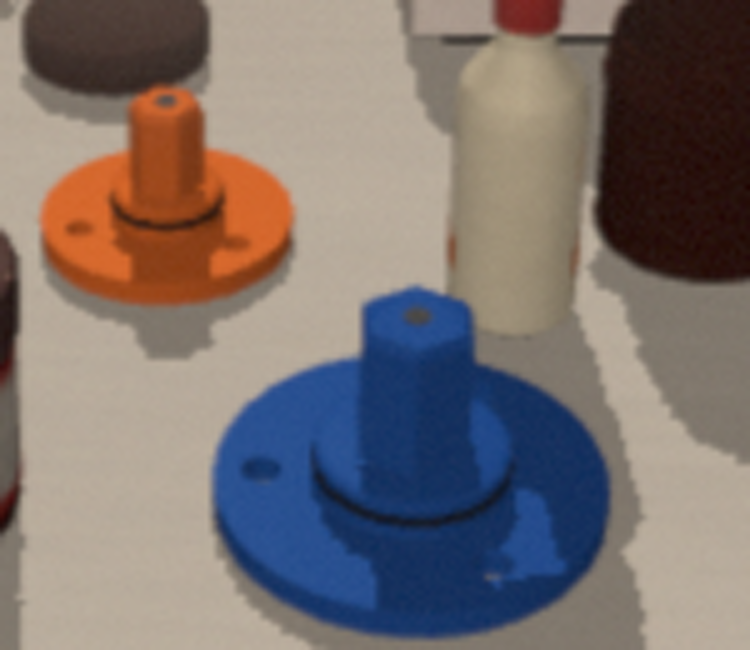

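The top crops show studs at about (207,173), (199,212) and (240,202), the knob at (274,196), and three clear blue flange holes. Next step: the plane fit, disc circle, studs, knob and mandrel holes.

```bash
cat > m1.py <<'E'
from h import *
t=load("top0.npz"); s=load("side0.npz")
def pfit(C):
    sub=C.reshape(-1,3); sub=sub[np.isfinite(sub).all(1)]
    A=np.c_[sub[:,:2],np.ones(len(sub))]; w=np.ones(len(sub),bool)
    w=abs(sub[:,2]-(.6938*sub[:,0]+.0595*sub[:,1]-.328))<.006
    for i in range(20):
        x=np.linalg.lstsq(A[w],sub[w,2],rcond=None)[0]; r=sub[:,2]-A@x; w=abs(r)<0.003
    n=np.array([-x[0],-x[1],1]); return n/np.linalg.norm(n), sub[w].mean(0), w.sum()
n,p0,k=pfit(cloud(t)[165:225,182:235]); print("top",n,p0,k,np.degrees(np.arccos(n[2])),np.degrees(np.arctan2(n[1],n[0]))%360)
Cs=cloud(s); n2,p2,k=pfit(Cs[195:225,345:385]); print("side",n2,p2,k,np.degrees(np.arccos(n2[2])),"side pt to top plane",(p2-p0)@n)
hsv=cv2.cvtColor(t["image"],cv2.COLOR_RGB2HSV)
g=cv2.cvtColor(t["image"],cv2.COLOR_RGB2GRAY)
print("gray face",g[194,200],g[180,216],"rim",g[165:172,232], "deck",g[210,175],g[225,225])
print("row194",g[194,172:262]); print("col 216",g[152:240,216])
# blue holes
b=cv2.inRange(hsv,(105,90,30),(125,255,255)); b[:200]=0;b[272:]=0;b[:,:395]=0;b[:,465:]=0
cs,h=cv2.findContours(b,cv2.RETR_CCOMP,cv2.CHAIN_APPROX_NONE)
for c in cs: 
    m=cv2.moments(c)
    print(len(c),m["m00"], (m["m10"]/m["m00"],m["m01"]/m["m00"]) if m["m00"] else c[:,0].mean(0))
big=max(cs,key=cv2.contourArea)[:,0]
P=np.array([plane(t,u,v,(0,0,.010),(0,0,1)) for u,v in big])
def circ(P):
    A=np.c_[2*P,np.ones(len(P))]; x=np.linalg.lstsq(A,(P**2).sum(1),rcond=None)[0]; return x[:2],np.sqrt(x[2]+x[:2]@x[:2])
print("flange circle",circ(P[:,:2]), P.min(0),P.max(0))
for n_,lo,hi in (("red",(0,150,80),(6,255,255)),):
    r=cv2.inRange(hsv,lo,hi); r|=cv2.inRange(hsv,(174,150,80),(180,255,255)); r[:180]=0;r[215:]=0;r[:,:260]=0;r[:,285:]=0
    vv,uu=np.nonzero(r); print("knob px",uu.mean(),vv.mean(),len(uu),cloud(t)[r>0].mean(0))
hs=cv2.cvtColor(s["image"],cv2.COLOR_RGB2HSV); r=cv2.inRange(hs,(0,150,80),(6,255,255))|cv2.inRange(hs,(174,150,80),(180,255,255)); r[:200]=0;r[225:]=0;r[:,:345]=0;r[:,375:]=0
vv,uu=np.nonzero(r); print("side knob",uu.mean(),vv.mean(),len(uu))
E
python3 m1.py; python3 - <<'E'
from h import *
t=load("top0.npz"); crop(t,176,150,266,232,8,"pics/t_face.png")
E
```

```text
top [-0.57000134 -0.04901649  0.82018038] [0.64217792 0.16769439 0.12730993] 2308 34.89714558403282 184.9149810523904
side [-0.56988367 -0.05236935  0.82005491] [0.64565185 0.15296454 0.12969676] 600 34.90970915542444 side pt to top plane 0.0006994875890972794
gray face 65 68 rim [59 51 37 46 64 69 68] deck 45 47
row194 [139 112 126 127 127 128 128 129 125  91  60  67  70  66  67  66  67  69
  68  67  67  67  68  68  68  68  69  70  65  69  69  71  64  69  69  71
  67  68  66  64  61  61  64  62  65  62  65  63  62  61  70  67  68  67
  68  67  68  68  68  69  70  68  68  68  70  69  66  67  67  61  75 116
 139 134 133 133 132 133 135 121  77  57  62  62  61  66  63  62  61  66]
col 216 [122 120 119 108  96 102  93  60  43  43  37  60  69  69  68  70  68  69
  70  68  57  50  52  52  49  61  69  69  68  69  69  68  66  68  66  70
  70  67  63  61  63  67  65  61  61  62  59  62  61  63  69  68  71  67
  65  70  69  67  68  70  69  69  63  50  57  70  70  67  66  66  70  68
  68  61  54 114 131 131 133 126 128 129 127 127 169 185 186 187]
159 2443.5 (427.53625264306663, 235.83930154832547)
17 30.5 (429.5846994535519, 256.89071038251365)
11 14.5 (434.287356321839, 228.7126436781609)
17 30.5 (407.69945355191254, 225.77595628415298)
16 27.0 (444.962962962963, 224.28395061728392)
flange circle (array([ 0.5682538 , -0.29910068]), np.float64(0.06474038434310517)) [ 0.50401664 -0.36480038  0.01      ] [ 0.63385737 -0.2334229   0.01      ]
knob px 273.4776119402985 195.8955223880597 67 [0.621097   0.03460926 0.16719373]
side knob 358.8536585365854 212.0609756097561 82
```

View pics/t_face.png

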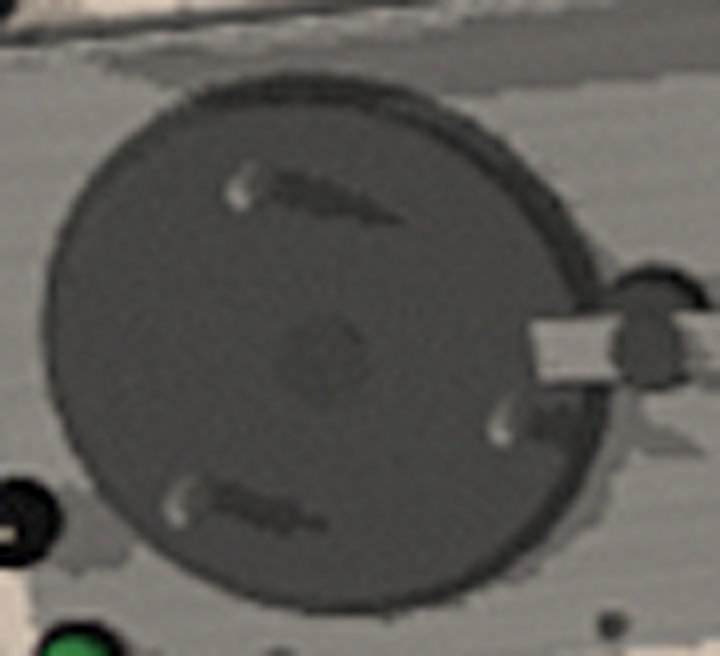

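```bash
cat > m2.py <<'E'
from h import *
from scipy.ndimage import map_coordinates
t=load("top0.npz"); s=load("side0.npz")
th=np.radians(35); psi=np.radians(5.0)
n=np.array([-np.sin(th)*np.cos(psi),-np.sin(th)*np.sin(psi),np.cos(th)]); p0=np.array([0.64392,.1603,.1286]) ; p0=np.array([0.64217792,0.16769439,0.12730993])
left=np.array([-np.sin(psi),np.cos(psi),0]); up=np.cross(left,n)
g=cv2.cvtColor(t["image"],cv2.COLOR_RGB2GRAY).astype(float)
def w2(p): d=np.asarray(p)-p0; return np.array([d@up,d@left])
c=plane(t,216.5,195,p0,n); print("hub mark",c)
def circ(P):
    A=np.c_[2*P,np.ones(len(P))]; x=np.linalg.lstsq(A,(P**2).sum(1),rcond=None)[0]; return x[:2],np.sqrt(x[2]+x[:2]@x[:2])
for it in range(3):
    E=[]
    for a in np.radians(np.arange(0,360,3)):
        rr=np.arange(.058,.076,.00025); pts=[c+r*(np.cos(a)*up+np.sin(a)*left) for r in rr]
        uv=np.array([proj(t,p) for p in pts]); v=map_coordinates(g,[uv[:,1],uv[:,0]],order=1)
        dev=abs(v-67)>14; 
        if dev.any() and v[0]>58 and v[0]<75: 
            i=np.argmax(dev); E.append(w2(pts[i]).tolist()+[np.degrees(a)])
    E=np.array(E); w=np.ones(len(E),bool)
    for k in range(10):
        cc,R=circ(E[w,:2]); r=np.hypot(*(E[:,:2]-cc).T)-R; w=abs(r)<.0015
    c=p0+cc[0]*up+cc[1]*left; print("circle",c,R,w.sum(),len(E),r[w].std())
# studs: bright pixels
th_=g.copy(); yy,xx=np.nonzero(g>84)
b=[]
for (u,v) in [(206,173.5),(198.5,212),(238.5,202.5)]:
    sub=[(x,y) for x,y in zip(xx,yy) if abs(x-u)<4.5 and abs(y-v)<5]; W=np.array([g[y,x]-75 for x,y in sub]); sub=np.array(sub)
    ctr=(sub*W[:,None]).sum(0)/W.sum(); p=plane(t,*ctr,p0+n*.014,n); d=p-c; b.append([d@up,d@left]); print(ctr,len(sub),p,np.hypot(*b[-1]),np.degrees(np.arctan2(b[-1][1],b[-1][0])))
b=np.array(b); m=b.mean(0); print("stud mean offset up,left",m); 
o,R2=circ(b); print("circumcentre",o,R2)
a=np.degrees(np.arctan2(*(b-m).T[::-1])); print(a, a%120, np.hypot(*(b-m).T), [np.linalg.norm(b[i]-b[i-1]) for i in range(3)],"expect .0866")
# knob two-view
for nm,cam,(u,v) in (("t",t,(273.48,195.9)),("s",s,(358.85,212.06))):
    p=plane(cam,u,v,c+n*.044,n); d=p-c; print("knob",nm,p,d@up,d@left)
o1,d1=ray(t,273.48,195.9);o2,d2=ray(s,358.85,212.06); A=np.c_[d1,-d2]; x=np.linalg.lstsq(A,o2-o1,rcond=None)[0]; q=(o1+d1*x[0]+o2+d2*x[1])/2; print("tri",q,"gap",np.linalg.norm(o1+d1*x[0]-o2-d2*x[1]),(q-c)@up,(q-c)@left,(q-c)@n)
# holes
H=np.array([plane(t,u,v,(0,0,.006),(0,0,1))[:2] for u,v in [(429.585,256.89),(407.70,225.776),(444.963,224.284)]])
mh=H.mean(0); a=np.degrees(np.arctan2(*(H-mh).T[::-1])); print("holes centre",mh,np.hypot(*(H-mh).T),a%120)
E
python3 m2.py
```

```text
hub mark [0.64001874 0.15809543 0.12521801]
circle [0.64032443 0.16134386 0.12562949] 0.06852620207515682 90 108 0.0006125080837357923
circle [0.64019717 0.16128277 0.12553699] 0.068495009051416 86 108 0.0005512903624814211
circle [0.64022545 0.16131607 0.12555875] 0.0685104598161566 87 108 0.0005688403997172692
[205.29394813 173.68011527] 12 [0.67188323 0.1712825  0.16534048] 0.04988116859371765 8.263654841266733
[197.49185668 213.01954397] 13 [0.60391203 0.19774432 0.11954253] 0.04985856233272383 127.69008235016048
[238.04371585 203.18306011] 14 [0.62082608 0.11284202 0.12615946] 0.05030338108594419 -112.12631469280947
stud mean offset up,left [-2.21753101e-05  8.35441247e-06]
circumcentre [-9.57441133e-05 -2.71709121e-04] 0.05001562164654491
[   8.2505027   127.67578074 -112.09933259] [8.2505027  7.67578074 7.90066741] [0.04990191 0.0498384  0.05030277] [np.float64(0.08693258599212526), np.float64(0.08612644367488664), np.float64(0.0868232010426315)] expect .0866
knob t [0.62348925 0.03551511 0.15992134] -0.0029291543047628432 -0.12386360234888637
knob s [0.62451985 0.03308305 0.1604918 ] -0.001934586439649223 -0.12637622175457322
tri [0.62421497 0.03562279 0.15940949] gap 0.0010602003582895004 -0.0026228398619041774 -0.12381957531782506 0.043160659551609325
holes centre [ 0.56894382 -0.29977367] [0.04995184 0.05010315 0.04969607] [61.39129267 60.95324657 61.02085677]
```

Measurements check out: stud radii 49.9–50.3 mm, hole radii 49.7–50.1 mm, disc R 68.5 mm, and the two-view knob height is 43 mm above the face. I'll check IK for all the candidate poses.

```bash
cat > g.py <<'E'
import numpy as np
from scipy.spatial.transform import Rotation as Rn
th=np.radians(35); psi=np.radians(5.0)
n=np.array([-np.sin(th)*np.cos(psi),-np.sin(th)*np.sin(psi),np.cos(th)])
left=np.array([-np.sin(psi),np.cos(psi),0]); up=np.cross(left,n)
C=np.array([0.6402,0.1611,0.1259]); SPIN=7.94
M=np.array([0.5687,-0.2995,0.]); MYAW=61.1
PIV=C-0.087*left-0.0*up
def quat(x,z):
    x=np.asarray(x)/np.linalg.norm(x); z=np.asarray(z); z=z-x*(x@z); z/=np.linalg.norm(z)
    q=Rn.from_matrix(np.c_[x,np.cross(z,x),z]).as_quat(); return [float(q[3]),*map(float,q[:3])]
def pick(k): a=np.radians(MYAW+60*k); return quat([0,0,-1],[np.cos(a),np.sin(a),0])
def place(k,j,off=0): a=np.radians(SPIN+60*k+120*j+off); return quat(-n,np.cos(a)*up+np.sin(a)*left)
def knob(t,h=0.036,sgn=1,jaw=None):
    jaw=t if jaw is None else jaw
    p=PIV+.036*(-left*np.cos(t)-up*np.sin(t))+n*h
    return p, quat(-n,sgn*(left*np.sin(jaw)-up*np.cos(jaw)))
E
python3 - <<'E'
from rig import robot
from g import *
f=lambda r:None if r is None else np.round(r,2)
for s in (1,-1):
    for t in (0,0.7,1.5):
        print("knob",s,t,f(robot.inverse_kinematics(*knob(t,sgn=s))))
for k in range(6): print("pick",k,f(robot.inverse_kinematics(M+[0,0,.029],pick(k))), f(robot.inverse_kinematics(M+[0,0,.2],pick(k))))
for k in range(6): print("place",k,f(robot.inverse_kinematics(C+n*.029,place(k,0))),f(robot.inverse_kinematics(C+n*.09,place(k,0))))
E
```

```text
knob 1 0 [ 0.7   0.36 -0.99  2.15  1.18  0.37  2.02]
knob 1 0.7 [ 0.38  0.26 -0.62  2.21  1.1   0.22  1.33]
knob 1 1.5 [ 0.32  0.25 -0.62  2.24  1.24  0.25  0.33]
knob -1 0 [ 0.4   0.26 -0.62  2.16  0.91  0.24 -0.91]
knob -1 0.7 [ 0.38  0.26 -0.62  2.21  1.1   0.22 -1.81]
knob -1 1.5 None
pick 0 [-0.02  0.67  0.63  1.78 -0.5   0.86  1.92] [-0.22  0.55  0.96  1.65 -0.48  1.2   1.91]
pick 1 [ 0.85  0.67 -0.62  1.73  0.48  0.9   2.14] [ 0.97  0.53 -0.8   1.57  0.4   1.21  2.2 ]
pick 2 [-0.27  0.89  1.1   1.8  -0.91  1.07 -1.94] [-0.29  0.62  1.11  1.65 -0.59  1.24 -2.18]
pick 3 [-0.18  0.77  0.91  1.79 -0.74  0.96 -1.03] [-0.29  0.62  1.11  1.65 -0.59  1.24 -1.13]
pick 4 [-0.12  0.73  0.81  1.79 -0.65  0.92 -0.05] [-0.17  0.52  0.87  1.64 -0.42  1.18 -0.23]
pick 5 [-0.12  0.73  0.81  1.79 -0.65  0.91  0.99] [-0.16  0.52  0.86  1.64 -0.42  1.18  0.81]
place 0 [-0.55  0.24  0.15  2.17  0.76  0.22 -0.89] [-0.87  0.1   0.46  2.2   0.5   0.31 -0.64]
place 1 [-0.55  0.24  0.15  2.17  0.76  0.22  0.15] [-0.83  0.1   0.42  2.2   0.51  0.31  0.4 ]
place 2 [-0.21  0.25 -0.24  2.15  1.01  0.3   0.99] [-0.69  0.1   0.27  2.19  0.56  0.32  1.4 ]
place 3 [-0.44  0.24  0.03  2.16  0.85  0.24  2.17] [-0.53  0.11  0.09  2.18  0.62  0.33  2.39]
place 4 [-1.29  0.4   1.09  2.2  -1.02  0.25 -1.27] [-1.51  0.2   1.22  2.22 -0.14  0.26 -2.09]
place 5 [-0.55  0.24  0.15  2.17  0.76  0.22 -1.94] [-0.74  0.1   0.33  2.19  0.55  0.32 -1.73]
```

```bash
python3 - <<'E'
from rig import robot
from g import *
p=robot.current_tcp_pos(); 
robot.grip(0.33)
robot.servo_line([p[0]+.1,p[1]-.1,.34],speed=.3)
robot.move_pose(*knob(0,h=.13))
print(robot.current_clock(),robot.current_tcp_pos(),robot.current_grip_width(),np.round(robot.current_joint_positions(),2))
c=robot.camera("side"); t=robot.camera("top")
import h; h.crop(c,280,60,460,240,3,"pics/a1.png"); h.crop(t,150,100,350,260,3,"pics/a1t.png")
E
```

```text
Traceback (most recent call last):
rig.PlanningError: the arm cannot take that pose within its joint ranges
```

```bash
python3 - <<'E'
from rig import robot
from g import *
print(robot.current_clock(),robot.current_tcp_pos(),np.round(robot.current_joint_positions(),2))
f=lambda r:None if r is None else np.round(r,2)
for s in (1,-1):
  for t,j in ((0,0),(0,.4),(0,.7),(1.5,.7),(1.5,1.0),(1.5,1.5)):
    print(s,t,j,[f(robot.inverse_kinematics(*knob(t,h=hh,sgn=s,jaw=j))) for hh in (.03,.07,.1)])
E
```

```text
1.5167 [0.27671397 0.55053909 0.33860495] [-1.17  0.29 -0.01  1.47  0.    1.39  0.13]
1 0 0 [array([ 0.69,  0.38, -0.99,  2.14,  1.22,  0.38,  1.99]), array([ 0.86,  0.32, -1.15,  2.15,  1.04,  0.4 ,  2.16]), array([ 0.88,  0.2 , -1.11,  2.16,  0.7 ,  0.35,  2.46])]
1 0 0.4 [array([ 0.4 ,  0.28, -0.62,  2.16,  0.97,  0.24,  1.78]), array([ 0.57,  0.21, -0.79,  2.16,  0.74,  0.28,  2.01]), array([ 0.88,  0.2 , -1.11,  2.16,  0.7 ,  0.35,  2.06])]
1 0 0.7 [array([ 0.4 ,  0.28, -0.62,  2.16,  0.97,  0.24,  1.48]), array([ 0.41,  0.18, -0.61,  2.17,  0.6 ,  0.25,  1.83]), array([-0.57,  0.05,  0.45,  2.22,  0.01,  0.26,  2.38])]
1 1.5 0.7 [array([ 0.32,  0.27, -0.62,  2.24,  1.3 ,  0.25,  1.08]), array([ 0.33,  0.16, -0.61,  2.25,  0.9 ,  0.24,  1.45]), array([-0.64,  0.03,  0.41,  2.3 ,  0.33,  0.22,  1.99])]
1 1.5 1.0 [array([ 0.32,  0.27, -0.62,  2.24,  1.3 ,  0.25,  0.78]), array([ 0.33,  0.16, -0.61,  2.25,  0.9 ,  0.24,  1.15]), array([-0.67,  0.03,  0.45,  2.3 ,  0.33,  0.22,  1.7 ])]
1 1.5 1.5 [array([ 0.32,  0.27, -0.62,  2.24,  1.3 ,  0.25,  0.28]), array([ 0.33,  0.16, -0.61, 
[... 443 characters left out ...]
, -0.44])]
-1 0 0.7 [array([ 0.4 ,  0.28, -0.62,  2.16,  0.97,  0.24, -1.66]), array([ 0.08,  0.14, -0.24,  2.19,  0.33,  0.22, -1.07]), array([-0.59,  0.05,  0.47,  2.22,  0.01,  0.26, -0.75])]
-1 1.5 0.7 [array([ 0.32,  0.27, -0.62,  2.24,  1.3 ,  0.25, -2.06]), array([ 0.33,  0.16, -0.61,  2.25,  0.9 ,  0.24, -1.69]), array([-0.59,  0.03,  0.36,  2.3 ,  0.34,  0.22, -1.16])]
-1 1.5 1.0 [array([ 0.32,  0.27, -0.62,  2.24,  1.3 ,  0.25, -2.36]), array([ 0.33,  0.16, -0.61,  2.25,  0.9 ,  0.24, -1.99]), array([-0.71,  0.03,  0.48,  2.3 ,  0.32,  0.22, -1.44])]
-1 1.5 1.5 [None, array([ 0.33,  0.16, -0.61,  2.25,  0.9 ,  0.24, -2.49]), array([-0.61,  0.03,  0.38,  2.3 ,  0.34,  0.22, -1.96])]
```

```bash
cat >> g.py <<'E'
def knobt(t,h=.03,sgn=1,jaw=None,tilt=25,along=0.0):
    p,_=knob(t,h); jaw=t if jaw is None else jaw
    a=np.radians(tilt); nn=np.array([-np.sin(a)*np.cos(psi),-np.sin(a)*np.sin(psi),np.cos(a)])
    return p+nn*along, quat(-nn,sgn*(left*np.sin(jaw)-up*np.cos(jaw)))
E
python3 - <<'E'
from rig import robot
from g import *
f=lambda r:None if r is None else np.round(r,2)
for tilt in (20,27):
 for s in (1,-1):
  for t,j in ((0,0),(0,.4),(1.5,1.1),(1.5,1.5)):
    print(tilt,s,t,j,[f(robot.inverse_kinematics(*knobt(t,sgn=s,jaw=j,tilt=tilt,along=hh))) for hh in (0,.05,.1)])
E
```

```text
20 1 0 0 [array([ 0.75,  0.55, -1.17,  1.93,  0.85,  0.78,  2.39]), array([ 0.79,  0.42, -1.16,  1.92,  0.66,  0.79,  2.54]), array([ 0.91,  0.37, -1.29,  1.89,  0.57,  0.86,  2.62])]
20 1 0 0.4 [array([ 0.75,  0.55, -1.17,  1.93,  0.85,  0.78,  1.97]), array([ 0.79,  0.42, -1.16,  1.92,  0.66,  0.79,  2.13]), array([ 0.83,  0.3 , -1.16,  1.89,  0.46,  0.82,  2.29])]
20 1 1.5 1.1 [array([-0.45,  0.26,  0.29,  2.07, -0.1 ,  0.47,  2.01]), array([-0.54,  0.17,  0.38,  2.06, -0.06,  0.57,  1.98]), array([-0.62,  0.08,  0.43,  2.04,  0.  ,  0.68,  1.92])]
20 1 1.5 1.5 [array([-0.46,  0.27,  0.31,  2.07, -0.1 ,  0.47,  1.63]), array([-0.58,  0.17,  0.42,  2.06, -0.07,  0.57,  1.6 ]), array([-0.66,  0.08,  0.48,  2.04, -0.01,  0.68,  1.54])]
20 -1 0 0 [array([-0.56,  0.3 ,  0.51,  2.  , -0.29,  0.55,  0.22]), array([-0.63,  0.21,  0.58,  1.99, -0.2 ,  0.64,  0.15]), array([-0.68,  0.12,  0.6 ,  1.96, -0.1 ,  0.73,  0.06])]
20 -1 0 0.4 [array([-0.57,  0.3 ,  0.54,  2.  , -0.3 ,  0.55, -0.18]), array([-0.63,  0.21,  0.58,  1.99, -0.2 ,  0.64, -0.27]), array([-0.67,  0.12,  0.59,  1.96, -0.1 
[... 1139 characters left out ...]
36,  0.36,  0.29]), array([-0.67,  0.15,  0.6 ,  2.1 , -0.19,  0.45,  0.14]), array([-0.71,  0.04,  0.6 ,  2.09, -0.02,  0.55, -0.02])]
27 -1 0 0.4 [array([-0.6 ,  0.26,  0.55,  2.1 , -0.37,  0.37, -0.1 ]), array([-0.66,  0.15,  0.58,  2.1 , -0.18,  0.45, -0.27]), array([-0.68,  0.04,  0.56,  2.09, -0.01,  0.55, -0.43])]
27 -1 1.5 1.1 [array([-0.64,  0.24,  0.5 ,  2.18, -0.25,  0.29, -0.97]), array([-0.62,  0.12,  0.43,  2.18, -0.  ,  0.39, -1.21]), array([-0.58,  0.01,  0.36,  2.16,  0.12,  0.5 , -1.33])]
27 -1 1.5 1.5 [array([-0.65,  0.24,  0.5 ,  2.18, -0.26,  0.29, -1.37]), array([-0.59,  0.12,  0.41,  2.17,  0.01,  0.39, -1.62]), array([-0.56,  0.02,  0.34,  2.16,  0.12,  0.5 , -1.73])]
```

```bash
python3 - <<'E'
from rig import robot
from g import *
import h
robot.grip(0.36)
robot.move_pose(*knobt(0,sgn=-1,along=.09))
print(robot.current_clock(),robot.current_tcp_pos(),knobt(0,along=.09)[0],robot.current_grip_width(),np.round(robot.current_joint_positions(),2))
c=robot.camera("side"); t=robot.camera("top")
h.crop(c,280,60,460,240,3,"pics/a1.png"); h.crop(t,150,100,350,260,3,"pics/a1t.png")
E
```

```text
3.9083 [0.59624677 0.03523239 0.23227736] [0.59588744 0.03375331 0.23204226] 0.3621409300218587 [-0.7   0.08  0.6   2.05 -0.07  0.58  0.03]
```

View pics/a1.png

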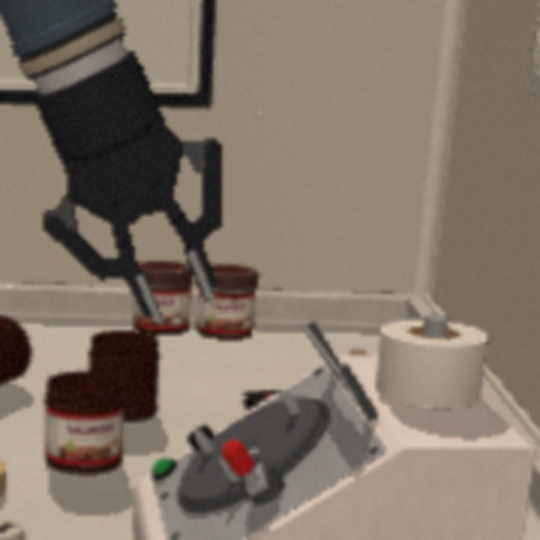

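View pics/a1t.png

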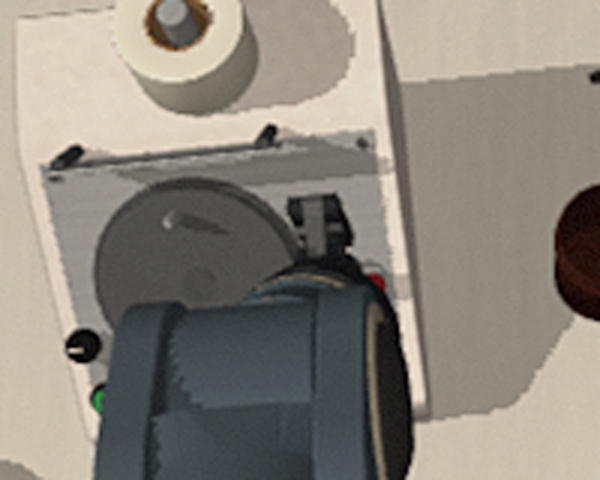

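The side picture shows the open fingers (about 155,305 and 205,280) above the knob at (237,457), jaws along the slope. I'll descend and swing.

```bash
python3 - <<'E'
from rig import robot
from g import *
import h
robot.servo_line(knobt(0)[0],speed=.1)
print(robot.current_clock(),robot.current_tcp_pos(),knobt(0)[0],robot.current_force())
for t in (.3,.6,.9,1.2,1.5):
    p,q=knobt(t,sgn=-1); robot.servo_line(p,q,speed=.06)
    print(robot.current_clock(),np.round(robot.current_tcp_pos()-p,4),np.round(robot.current_force(),1))
p,q=knobt(1.5,sgn=-1,along=.09)
robot.servo_line(p,q,speed=.15)
c=robot.camera("side"); 
h.crop(c,280,60,460,240,3,"pics/a2.png")
E
```

```text
5.0583 [0.63405063 0.03696768 0.15108774] [0.63377834 0.03706834 0.15047456] [0.05965946 0.4595734  0.01534334]
5.5167 [0.0003 0.0004 0.0007] [-0.1 -0.3  0.5]
5.9667 [0.0004 0.0002 0.0004] [ 0.1 -0.5  0.3]
6.4167 [0.0004 0.     0.0003] [0.9 0.2 0.2]
6.8667 [ 0.0004 -0.0001  0.0003] [1.2 0.8 0.9]
7.3167 [ 0.0003 -0.0002  0.0002] [ 0.2 -0.5 -0.6]
```

View pics/a2.png

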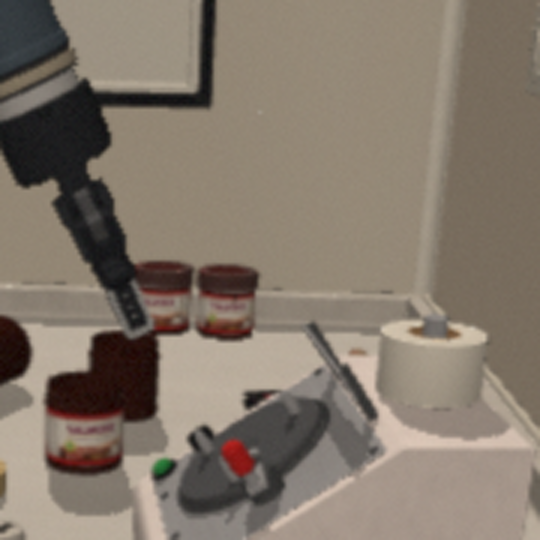

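The knob is still at (237,457) in the crop, so the fingers missed it. I'll compare where the fingertips appear with where the TCP projects.

```bash
python3 - <<'E'
from rig import robot
from g import *
import h
s=h.load("side0.npz")
tcp=robot.current_tcp_pos(); q=robot.current_tool_rot(); R=Rn.from_quat([q[1],q[2],q[3],q[0]]).as_matrix()
print(tcp,q,R[:,0],robot.current_grip_width(),robot.current_clock())
for d in (0,-.01,-.02,-.03): 
    u,v=h.proj(s,tcp+R[:,0]*d); print(d,(u-280)*3,(v-60)*3)
a=np.array([0.59624677,0.03523239,0.23227736]); 
for z in (-.015,0,.015):
    u,v=h.proj(s,a+up*z); print("a1",(u-280)*3,(v-60)*3)
c=robot.camera("side"); h.crop(c,330,120,400,240,5,"pics/a3.png"); t=robot.camera("top"); h.crop(t,150,100,350,260,3,"pics/a3t.png")
E
```

```text
[0.56352806 0.06432611 0.21120019] [ 0.63221896  0.55733165  0.41770951 -0.33941035] [ 0.42063876  0.03644214 -0.906496  ] 0.3607320024580643 8.4417
0 156.37359688378 375.51559627233814
-0.01 151.1386702968561 363.7100795806116
-0.02 145.86298935883877 351.81265593200555
-0.03 140.54607629581108 339.82224787722544
a1 185.392257457158 371.4972460464607
a1 202.88148632868376 360.0155324676968
a1 220.46558399264154 348.4715373377982
```

View pics/a3.png

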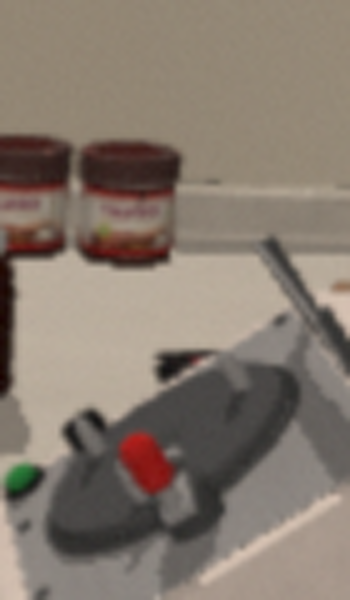

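View pics/a3t.png

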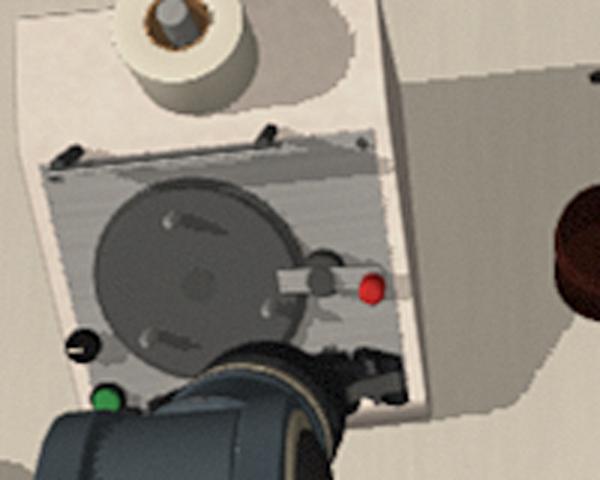

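```bash
python3 - <<'E'
from rig import robot
from g import *
import h
s=robot.camera("side"); t=robot.camera("top")
tcp=robot.current_tcp_pos(); q=robot.current_tool_rot(); R=Rn.from_quat([q[1],q[2],q[3],q[0]]).as_matrix()
np.savez("side1.npz",**s); np.savez("top1.npz",**t)
for nm,c in (("s",s),("t",t)):
    P=h.cloud(c); L=(P-tcp)@R; ok=(np.abs(L[...,0])<.12)&(np.abs(L[...,1])<.06)&(np.abs(L[...,2])<.06)&(c["z_map"]>0)
    l=L[ok]; print(nm,ok.sum(), "tool proj",h.proj(c,tcp))
    # histogram x
    hst,e=np.histogram(l[:,0],bins=np.arange(-.12,.121,.01)); print(dict(zip(np.round(e[:-1],2),hst)))
    tip=(l[:,0]>-.08)&(l[:,0]<.0); print(l[tip].min(0),l[tip].max(0),l[tip].mean(0))
    o=l[tip][np.argsort(-l[tip][:,0])[:12]]; print(np.round(o,4)); vv,uu=np.nonzero(ok); print(uu.min(),uu.max(),vv.min(),vv.max())
h.crop(s,290,80,360,200,5,"pics/a4.png")
E
```

```text
s 781 tool proj (np.float64(332.1564862395254), np.float64(185.21113810626525))
{np.float64(-0.12): np.int64(73), np.float64(-0.11): np.int64(41), np.float64(-0.1): np.int64(62), np.float64(-0.09): np.int64(54), np.float64(-0.08): np.int64(47), np.float64(-0.07): np.int64(51), np.float64(-0.06): np.int64(49), np.float64(-0.05): np.int64(37), np.float64(-0.04): np.int64(0), np.float64(-0.03): np.int64(0), np.float64(-0.02): np.int64(0), np.float64(-0.01): np.int64(0), np.float64(-0.0): np.int64(0), np.float64(0.01): np.int64(0), np.float64(0.02): np.int64(0), np.float64(0.03): np.int64(0), np.float64(0.04): np.int64(0), np.float64(0.05): np.int64(15), np.float64(0.06): np.int64(35), np.float64(0.07): np.int64(31), np.float64(0.08): np.int64(25), np.float64(0.09): np.int64(62), np.float64(0.1): np.int64(50), np.float64(0.11): np.int64(149)}
[-0.07995198 -0.01011871 -0.02002717] [-0.04079258  0.01181126  0.03439877] [-0.06093248  0.00044055  0.02539369]
[[-0.0408 -0.0052  0.0197]
 [-0.041   0.0014  0.0234]
 [-0.0412  0.0062  0.0237]
 [-0.0414 -0.0005  0.0215]
 [-0.0418  0.0091  0.022 ]

[... 808 characters left out ...]
4(0.04): np.int64(0), np.float64(0.05): np.int64(27), np.float64(0.06): np.int64(43), np.float64(0.07): np.int64(9), np.float64(0.08): np.int64(21), np.float64(0.09): np.int64(247), np.float64(0.1): np.int64(80), np.float64(0.11): np.int64(463)}
[-0.06989568  0.00601414  0.01531342] [-0.04488085  0.0125923   0.02866591] [-0.05584342  0.01026072  0.02265102]
[[-0.0449  0.0123  0.0217]
 [-0.0472  0.0083  0.0264]
 [-0.0482  0.0111  0.0218]
 [-0.0494  0.0122  0.0169]
 [-0.0501  0.0126  0.0153]
 [-0.0517  0.0099  0.0219]
 [-0.0523  0.007   0.0284]
 [-0.0523  0.0123  0.019 ]
 [-0.0552  0.0124  0.0211]
 [-0.0562  0.0082  0.0255]
 [-0.0569  0.006   0.0286]
 [-0.0602  0.0085  0.0277]]
206 279 178 232
```

View pics/a4.png

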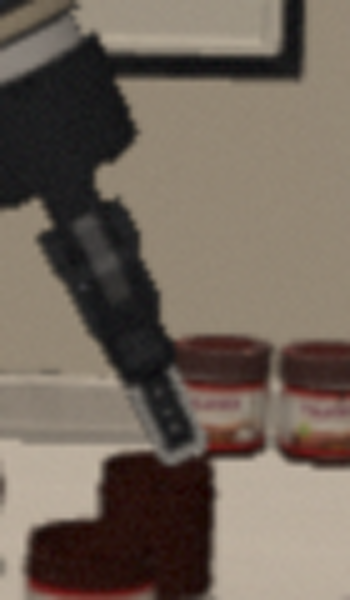

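```bash
python3 - <<'E'
from g import *
import h
s=h.load("side0.npz"); tcp=np.array([0.17840962,0.6503569,0.19066065]); q=[0.56176587,-0.42919418,0.56275529,0.42838995]
R=Rn.from_quat([q[1],q[2],q[3],q[0]]).as_matrix(); print(np.round(R,3))
P=h.cloud(s); L=(P-tcp)@R; ok=(np.abs(L[...,0])<.12)&(np.abs(L[...,1])<.06)&(np.abs(L[...,2])<.08)&(s["z_map"]>0)
l=L[ok]; hst,e=np.histogram(l[:,0],bins=np.arange(-.12,.121,.01)); print(hst)
o=l[np.argsort(-l[:,0])]; print(np.round(o[:14],4)); print(h.proj(s,tcp)); 
b=l[l[:,0]<-.03]; print(b.min(0),b.max(0))
h.crop(s,180,60,250,140,8,"pics/a5.png")
E
```

```text
[[-0.    -0.964  0.265]
 [-0.002  0.265  0.964]
 [-1.    -0.    -0.002]]
[76 69 43 43 42 38 25  0  0  0  0  0  0  0  0  0  0  0  0  0  0  0  0  0]
[[-0.0544  0.0053 -0.0516]
 [-0.0545 -0.001  -0.0496]
 [-0.0547  0.0034  0.0429]
 [-0.0547  0.0013 -0.052 ]
 [-0.0551 -0.0057 -0.0513]
 [-0.0551 -0.0042  0.0434]
 [-0.0551  0.005   0.0387]
 [-0.0553 -0.0109  0.0454]
 [-0.0554 -0.0083  0.043 ]
 [-0.0558 -0.014  -0.0528]
 [-0.056  -0.0114 -0.0548]
 [-0.056  -0.0039  0.0366]
 [-0.0572  0.0036 -0.0475]
 [-0.0574  0.0087  0.046 ]]
(np.float64(220.95277705213368), np.float64(139.8582804947663))
[-0.1191271  -0.01880783 -0.07938716] [-0.05437387  0.01253351  0.0712282 ]
```

View pics/a5.png

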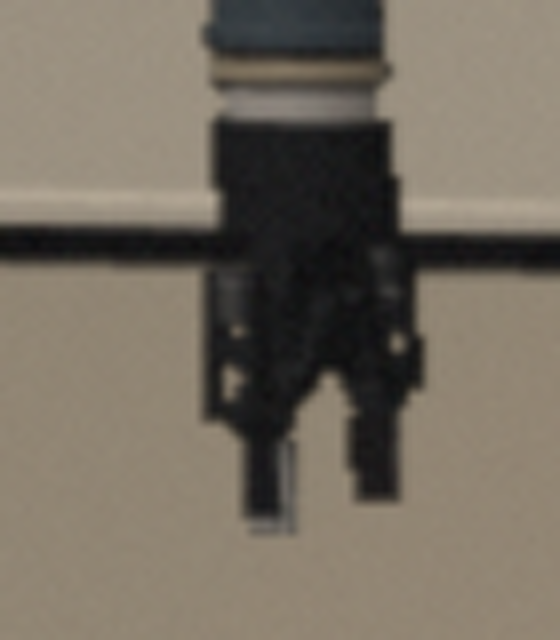

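Both cameras agree, in all three poses. The real fingertips lie 41–45 mm short of the reported TCP along the tool axis at this opening (54 mm fully open), with no sideways error. So the reported TCP is about 40 mm beyond the actual fingers. I'll plan with that offset, and check the fingers against the knob by picture before swinging.

```bash
cat >> g.py <<'E'
OFF=0.041
def tip(p,q,off=None):
    "command pose that puts the real fingertips at p"
    x=Rn.from_quat([q[1],q[2],q[3],q[0]]).as_matrix()[:,0]
    return np.asarray(p)+x*(OFF if off is None else off), q
E
python3 - <<'E'
from rig import robot
from g import *
import h
f=lambda r:None if r is None else np.round(r,2)
for t in (0,.5,1,1.5): print(t,[f(robot.inverse_kinematics(*tip(*knobt(t,h=.034,sgn=-1,along=a)))) for a in (0,.05)])
p,q=tip(*knobt(0,h=.034,sgn=-1,along=.05)); robot.servo_line(p,q,speed=.15)
p,q=tip(*knobt(0,h=.034,sgn=-1,along=.0)); robot.servo_line(p,q,speed=.06)
print(robot.current_clock(),robot.current_tcp_pos()-p,robot.current_force())
c=robot.camera("side"); h.crop(c,320,130,420,240,5,"pics/a6.png")
E
```

```text
0 [array([-0.51,  0.34,  0.46,  2.06, -0.42,  0.36,  0.34]), array([-0.64,  0.25,  0.59,  2.07, -0.33,  0.44,  0.26])]
0.5 [array([-0.6 ,  0.35,  0.56,  2.11, -0.55,  0.34, -0.04]), array([-0.75,  0.25,  0.71,  2.12, -0.41,  0.42, -0.17])]
1 [array([-0.73,  0.37,  0.68,  2.14, -0.7 ,  0.34, -0.42]), array([-0.89,  0.28,  0.85,  2.15, -0.52,  0.41, -0.58])]
1.5 [array([-0.87,  0.41,  0.83,  2.16, -0.86,  0.36, -0.8 ]), array([-1.06,  0.33,  1.03,  2.17, -0.68,  0.44, -0.96])]
11.5167 [-1.33961226e-04 -1.63278933e-04  3.91809642e-05] [-0.52140531 -0.29873416 -1.28712135]
```

View pics/a6.png

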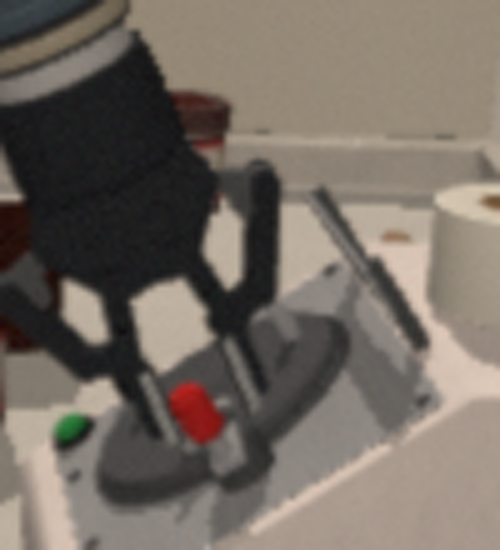

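The fingers now straddle the red knob, with tips at about (170,440) and (255,410). I'll swing it.

```bash
python3 - <<'E'
from rig import robot
from g import *
import h
for t in (.3,.6,.9,1.2,1.5):
    p,q=tip(*knobt(t,h=.034,sgn=-1)); robot.servo_line(p,q,speed=.05)
    print(robot.current_clock(),np.round(robot.current_tcp_pos()-p,4),np.round(robot.current_force(),1))
c=robot.camera("side"); h.crop(c,320,130,420,240,5,"pics/a7.png")
E
```

```text
12.025 [0.0003 0.0003 0.0005] [-0.3 -0.1 -0.2]
12.475 [ 0.0004 -0.      0.0003] [ 0.2 -0.7 -0.3]
12.925 [0.     0.0001 0.    ] [ 0.2 -0.4 -0.8]
13.375 [-0.0001  0.0002 -0.0001] [-0.1 -0.1 -0.8]
13.825 [-0.0001  0.0002 -0.0001] [-1.   0.3  0.3]
```

View pics/a7.png

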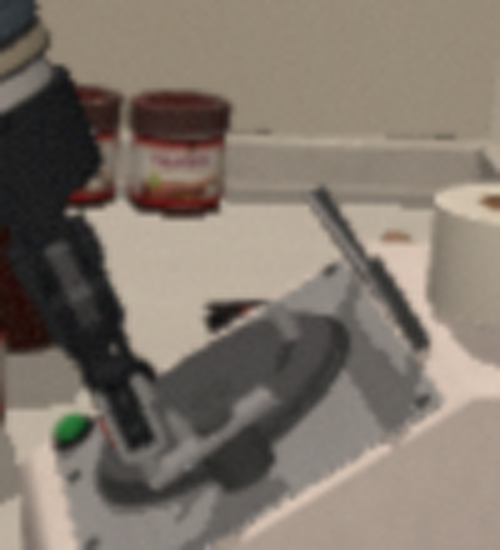

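The lever now points up the slope, so the keeper is open. I'll retract and move to the mandrel.

```bash
python3 - <<'E'
from rig import robot
from g import *
import h
p,q=tip(*knobt(1.5,h=.034,sgn=-1,along=.08)); robot.servo_line(p,q,speed=.2)
f=lambda r:None if r is None else np.round(r,2)
for k in range(6): print("pick",k,[f(robot.inverse_kinematics(*tip(M+[0,0,z],pick(k)))) for z in (.031,.16)])
for k in range(6): print("place",k,[f(robot.inverse_kinematics(*tip(C+n*z,place(k,0)))) for z in (.031,.09,.11)])
print(robot.current_clock())
t=robot.camera("top"); h.crop(t,150,100,350,260,4,"pics/a8.png")
E
```

```text
pick 0 [array([ 0.08,  0.69,  0.49,  1.8 , -0.45,  0.77,  1.87]), array([-0.05,  0.56,  0.67,  1.72, -0.4 ,  1.01,  1.84])]
pick 1 [array([ 1.15,  1.01, -1.19,  1.73,  1.03,  1.16,  1.76]), array([ 1.15,  0.79, -1.18,  1.65,  0.77,  1.24,  1.92])]
pick 2 [array([-0.26,  0.96,  1.1 ,  1.81, -1.  ,  1.05, -1.88]), array([-0.3 ,  0.77,  1.16,  1.73, -0.76,  1.17, -2.04])]
pick 3 [array([-0.19,  0.85,  0.94,  1.81, -0.85,  0.94, -0.94]), array([-0.28,  0.73,  1.11,  1.73, -0.72,  1.14, -1.03])]
pick 4 [array([-0.1 ,  0.77,  0.77,  1.81, -0.7 ,  0.86, -0.02]), array([-0.18,  0.63,  0.9 ,  1.73, -0.56,  1.06, -0.12])]
pick 5 [array([ 0.02,  0.71,  0.58,  1.8 , -0.52,  0.79,  0.88]), array([-0.1 ,  0.58,  0.76,  1.72, -0.46,  1.02,  0.84])]
place 0 [array([-0.36,  0.32, -0.05,  2.14,  1.12,  0.21, -1.23]), array([-1.36,  0.36,  1.16,  2.21, -0.84,  0.25,  0.66]), array([-1.26,  0.21,  0.95,  2.21, -0.04,  0.22, -0.11])]
place 1 [array([-0.36,  0.32, -0.05,  2.14,  1.12,  0.21, -0.19]), array([-0.56,  0.19,  0.15,  2.17,  0.7 ,  0.25,  0.22]), array([-1.05,  0.17,  0.69,  2.2 ,  0.29,  0.23,  0.61])]
place 2 [array([-0.2 ,  0.33, -0.24,  2.13,  1.22,  0.27,  0.78]), array([ 0.12,  0.25, -0.62,  2.14,  1.07,  0.4 ,  0.95]), array([ 0.28,  0.24, -0.8 ,  2.14,  1.04,  0.45,  0.99])]
place 3 [array([ 0.5 ,  0.62, -1.18,  2.09,  1.53,  0.74,  1.72]), array([-1.36,  0.35,  1.15,  2.21, -0.82,  0.25, -2.5 ]), array([ 0.56,  0.36, -1.17,  2.13,  1.21,  0.6 ,  1.92])]
place 4 [None, array([-1.38,  0.38,  1.2 ,  2.21, -0.92,  0.27, -1.36]), array([-1.48,  0.34,  1.28,  2.21, -0.76,  0.28, -1.5 ])]
place 5 [array([-0.36,  0.32, -0.05,  2.14,  1.12,  0.21, -2.28]), array([-1.36,  0.35,  1.15,  2.21, -0.82,  0.25, -0.41]), array([-1.4 ,  0.27,  1.15,  2.21, -0.44,  0.23, -0.77])]
14.425
```

View pics/a8.png

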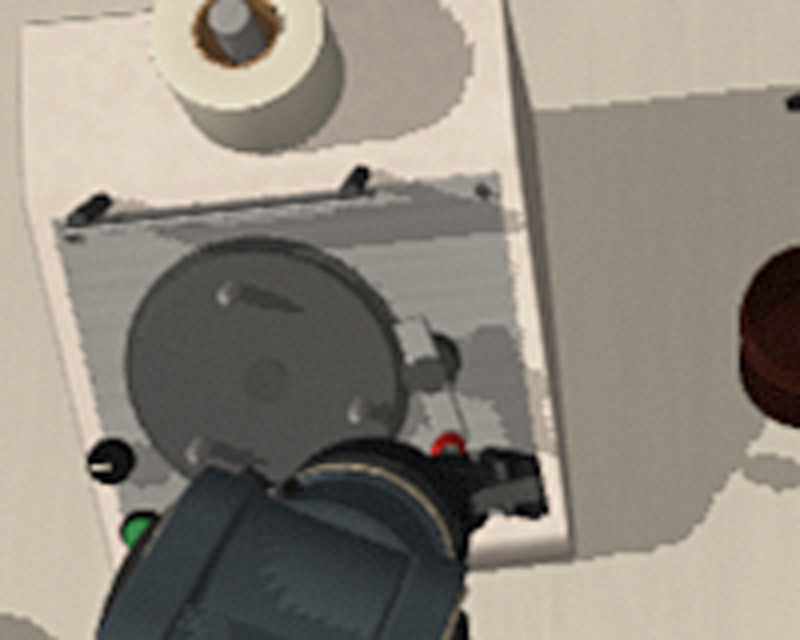

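The keeper lever now lies up and down the slope, with the knob at (448,443) and the nose at (415,325) in the crop. Pick 1 followed by place 3 keeps one arm branch with good joint margin. I'll go high first, then hover over the mandrel.

```bash
python3 - <<'E'
from rig import robot
from g import *
import h
f=lambda r:None if r is None else np.round(r,2)
robot.grip(1.0)
dq=pick(1)
robot.move_pose([0.48,-0.05,.36],dq)   # real tips ~0.41
print(robot.current_clock(),f(robot.current_joint_positions()))
for z in (.15,.2,.25): print(f(robot.inverse_kinematics(*tip(M+[0,0,z],dq))))
t=robot.camera("top"); np.savez("top2.npz",**t); s=robot.camera("side"); np.savez("side2.npz",**s)
h.crop(t,150,100,350,260,4,"pics/b1.png");cv=__import__("cv2"); cv.imwrite("pics/b1s.png",s["image"][:,:,::-1])
E
```

```text
17.5667 [ 1.08  0.18 -1.2   1.67  0.16  1.41  1.98]
[ 1.03  0.68 -0.93  1.66  0.59  1.11  2.05]
[ 1.06  0.63 -0.96  1.61  0.55  1.19  2.09]
[ 1.07  0.59 -0.99  1.56  0.51  1.27  2.12]
```

View pics/b1.png

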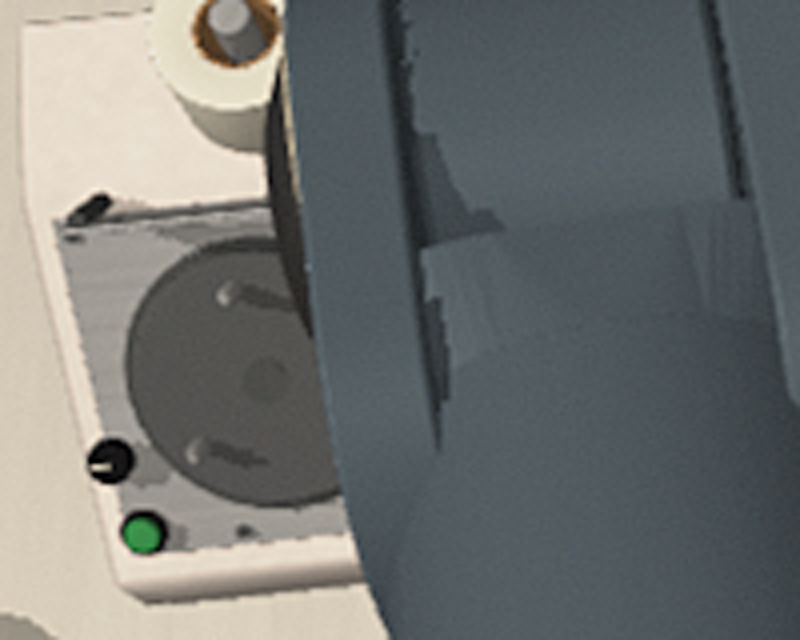

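View pics/b1s.png

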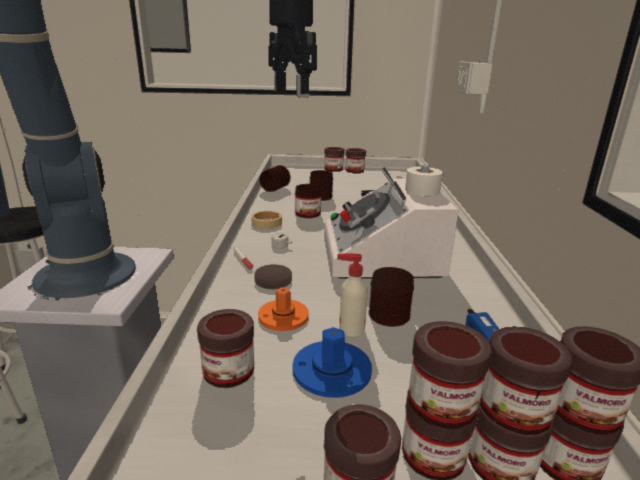

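The bystanders are unmoved and the mandrel is at (332,368) in the side view. I'll measure the keeper angle and hover.

```bash
python3 - <<'E'
from rig import robot
from g import *
import h,cv2
s=h.load("side2.npz"); hs=cv2.cvtColor(s["image"],cv2.COLOR_RGB2HSV); r=cv2.inRange(hs,(0,150,80),(6,255,255))|cv2.inRange(hs,(174,150,80),(180,255,255)); r[:195]=0;r[235:]=0;r[:,:335]=0;r[:,375:]=0
vv,uu=np.nonzero(r); p=h.plane(s,uu.mean(),vv.mean(),C+n*.044,n); d=p-PIV; print("knob",len(uu),uu.mean(),vv.mean(),d@up,d@left,"theta",np.arctan2(-d@up,-d@left))
dq=pick(1)
robot.move_pose(*tip(M+[0,0,.14],dq,off=.054))
print(robot.current_clock(),robot.current_tcp_pos(),np.round(robot.current_joint_positions(),2))
s=robot.camera("side"); h.crop(s,230,200,430,400,3,"pics/b2.png")
E
```

```text
knob 76 345.07894736842104 215.56578947368422 -0.03450935946562968 -0.011957365039837931 theta 1.237246255776739
19.0833 [ 0.5698893  -0.29863207  0.08771288] [ 1.02  0.7  -0.91  1.68  0.61  1.07  2.04]
```

View pics/b2.png

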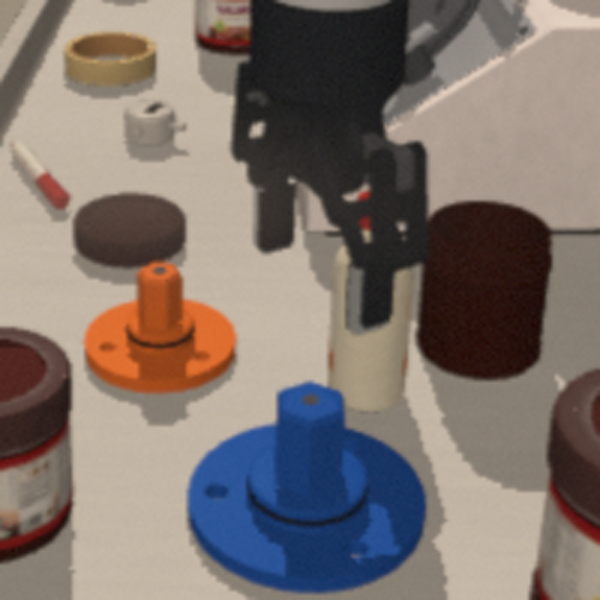

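The open fingers hover centred over the blue core at (310,400). Keeper reads about 1.24–1.30 rad, so it is clear. I'll descend and grip.

```bash
python3 - <<'E'
from rig import robot
from g import *
import h
f0=robot.current_force()
robot.servo_line(*tip(M+[0,0,.032],pick(1),off=.042)[:1],speed=.12)
print(robot.current_clock(),robot.current_tcp_pos(),robot.current_force()-f0)
robot.grip(0.0,60)
print(robot.current_clock(),"w",robot.current_grip_width(),robot.current_force()-f0)
s=robot.camera("side"); h.crop(s,270,260,400,400,5,"pics/b3.png")
E
```

```text
20.0833 [ 0.56953129 -0.29947271 -0.00920648] [ 0.18756138  0.07035797 -0.24577343]
20.6 w 0.4149164566166115 [ 0.6399267  -1.95189755  3.41679634]
```

View pics/b3.png

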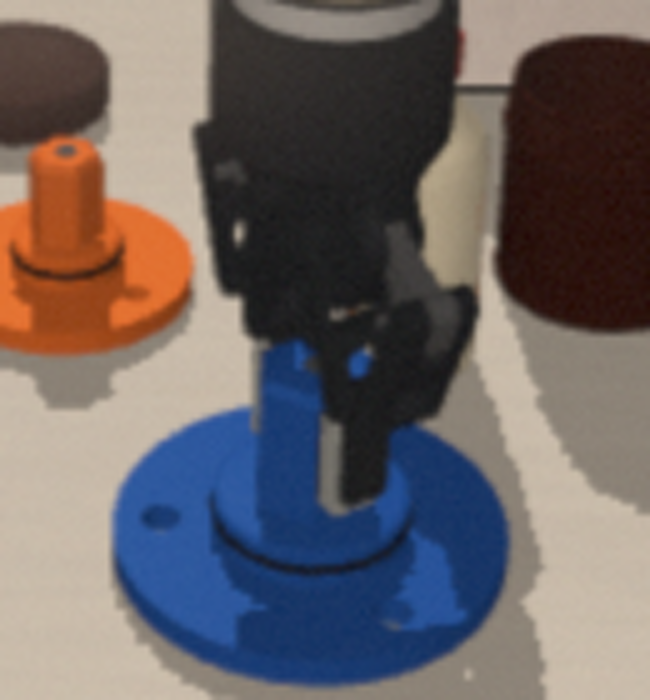

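Gripped at 35 mm wide, which matches the 36 mm flats, with the underside 9–10 mm behind the reported TCP. I'll lift and check IK for the placing path.

```bash
cat >> g.py <<'E'
D=0.0095
def seat(h,k=3,off=0,lat=(0,0)): return C+n*(h-D)+up*lat[0]+left*lat[1], place(k,0,off)
E
python3 - <<'E'
from rig import robot
from g import *
import h
f=lambda r:None if r is None else np.round(r,2)
print(robot.current_tcp_pos())
p=robot.current_tcp_pos(); p[2]=.27; robot.servo_line(p,speed=.2)
print(robot.current_clock(),robot.current_grip_width(),robot.current_force(),f(robot.current_joint_positions()))
for k in (1,3,5): print(k,[f(robot.inverse_kinematics(*seat(hh,k))) for hh in (0,.03,.06,.09,.12,.15)])
s=robot.camera("side"); h.crop(s,230,120,430,320,3,"pics/b4.png")
E
```

```text
[ 0.56930731 -0.29990033 -0.00928918]
22.2 0.41533610806894056 [ 0.52076814  0.6596744  -2.89279691] [ 1.07  0.55 -1.    1.47  0.46  1.38  2.16]
1 [array([-0.36,  0.32, -0.05,  2.14,  1.12,  0.21, -0.18]), array([-0.37,  0.26, -0.05,  2.15,  0.95,  0.24, -0.01]), array([-0.31,  0.2 , -0.13,  2.16,  0.84,  0.3 ,  0.09]), array([ 0.  ,  0.16, -0.48,  2.15,  0.84,  0.38,  0.1 ]), array([ 0.61,  0.22, -1.16,  2.13,  0.96,  0.53,  0.03]), array([ 0.44,  0.07, -0.92,  2.14,  0.63,  0.46,  0.31])]
3 [array([ 0.16,  0.4 , -0.68,  2.11,  1.38,  0.44,  1.74]), array([ 0.24,  0.36, -0.78,  2.12,  1.28,  0.46,  1.83]), array([ 0.33,  0.31, -0.88,  2.13,  1.17,  0.48,  1.93]), array([ 0.47,  0.27, -1.03,  2.13,  1.08,  0.51,  2.01]), array([ 0.6 ,  0.21, -1.15,  2.13,  0.95,  0.52,  2.13]), array([ 0.7 ,  0.12, -1.21,  2.13,  0.73,  0.5 ,  2.32])]
5 [array([-0.36,  0.32, -0.05,  2.14,  1.12,  0.21, -2.28]), array([-0.37,  0.26, -0.05,  2.15,  0.95,  0.24, -2.11]), array([-0.72,  0.19,  0.33,  2.18,  0.56,  0.23, -1.75]), array([ 0.15,  0.18, -0.65,  2.15,  0.91,  0.41, -2.05]), array([-1.62,  0.09,  1.27,  2.22,  0.25,  0.31, -1.41]), array([-0.61, -0.  ,  0.14,  2.18,  0.53,  0.44, -1.71])]
```

View pics/b4.png

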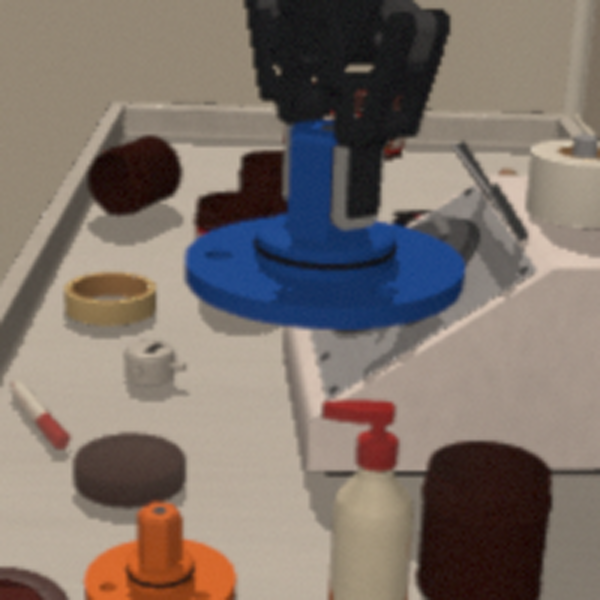

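The mandrel hangs level in the grip. I'll move to pre-place 120 mm out along the spindle axis and check the flange against the cameras.

```bash
python3 - <<'E'
from rig import robot
from g import *
import h,cv2
robot.move_pose([0.54,-.05,.33],quat(-(n+np.array([0,0,1.])),Rn.from_quat(np.roll(place(3,0),-1)).as_matrix()[:,2]))
print(robot.current_clock(),np.round(robot.current_joint_positions(),2))
robot.move_pose(*seat(.10))
print(robot.current_clock(),robot.current_tcp_pos()-seat(.10)[0],np.round(robot.current_joint_positions(),2),robot.current_grip_width())
s=robot.camera("side"); t=robot.camera("top"); np.savez("side3.npz",**s); np.savez("top3.npz",**t)
h.crop(s,290,100,450,260,4,"pics/c1.png"); h.crop(t,150,110,310,260,4,"pics/c1t.png")
E
```

```text
Traceback (most recent call last):
rig.PlanningError: the arm cannot take that pose within its joint ranges
```

```bash
python3 - <<'E'
from rig import robot
from g import *
import h,cv2
robot.move_pose(*seat(.15))
print(robot.current_clock(),np.round(robot.current_joint_positions(),2))
robot.servo_line(*seat(.08),speed=.15)
print(robot.current_clock(),robot.current_tcp_pos()-seat(.08)[0],np.round(robot.current_joint_positions(),2),robot.current_grip_width())
s=robot.camera("side"); t=robot.camera("top"); np.savez("side3.npz",**s); np.savez("top3.npz",**t)
h.crop(s,290,100,450,260,4,"pics/c1.png"); h.crop(t,150,110,310,260,4,"pics/c1t.png")
E
```

```text
23.9167 [ 0.7   0.12 -1.2   2.13  0.73  0.5   2.32]
24.5333 [0.00035373 0.00013068 0.00016316] [ 0.44  0.29 -1.01  2.13  1.12  0.51  1.98] 0.4089353469579815
```

View pics/c1.png

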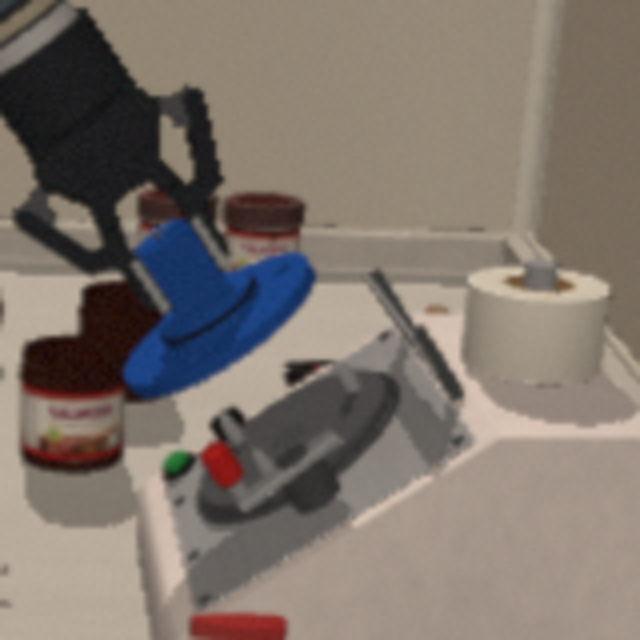

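View pics/c1t.png

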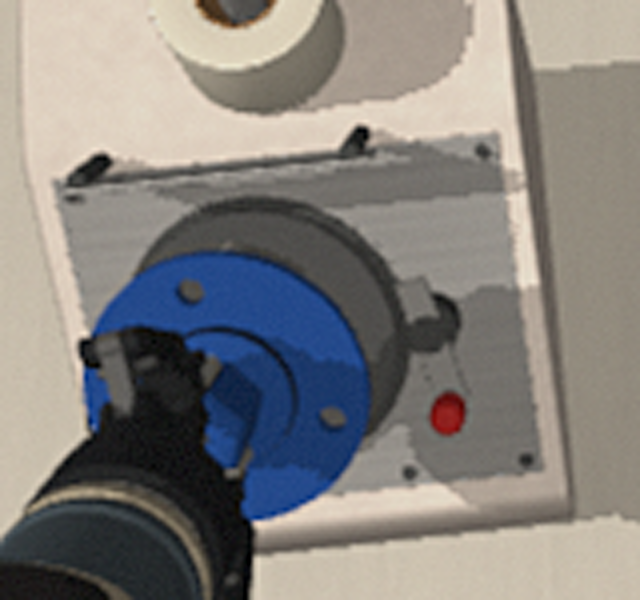

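The top view shows two flange holes at crop (190,290) and (332,416) and the knob at (448,412). I'll measure the held flange: plane, circle and hole angle.

```bash
cat > m3.py <<'E'
from h import *
from g import *
import sys
def circ(P):
    A=np.c_[2*P,np.ones(len(P))]; x=np.linalg.lstsq(A,(P**2).sum(1),rcond=None)[0]; return x[:2],np.sqrt(x[2]+x[:2]@x[:2])
def meas(t,hh,box=(160,160,250,245)):
    im=t["image"]; hsv=cv2.cvtColor(im,cv2.COLOR_RGB2HSV)
    b=cv2.inRange(hsv,(105,90,30),(125,255,255)); m=np.zeros_like(b); m[box[1]:box[3],box[0]:box[2]]=255; b&=m
    P=cloud(t); q=P[(b>0)&(t["z_map"]>0)]-C; hn=q@n
    w=abs(hn-hh-.010)<.006
    A=np.c_[q[w]@up,q[w]@left,np.ones(w.sum())]; x=np.linalg.lstsq(A,hn[w],rcond=None)[0]; print("flange top plane: tilt up/left (deg)",np.degrees(np.arctan(x[:2])),"h at axis",x[2],w.sum())
    cs,hi=cv2.findContours(b,cv2.RETR_CCOMP,cv2.CHAIN_APPROX_NONE)
    big=max(cs,key=cv2.contourArea)[:,0]
    f=lambda u,v,h_: (lambda d:np.array([d@up,d@left]))(plane(t,u,v,C+n*h_,n)-C)
    E=np.array([f(u,v,hh+.010) for u,v in big]); k=np.ones(len(E),bool); k=np.hypot(*(E).T)>.055
    for i in range(20):
        cc,R=circ(E[k]); r=np.hypot(*(E-cc).T)-R; k=abs(r)<.0012
    print("circle up,left",cc,R,k.sum(),len(E))
    H=[]
    for c in cs:
        a=cv2.contourArea(c)
        if 12<a<80:
            mm=cv2.moments(c); u,v=mm["m10"]/mm["m00"],mm["m01"]/mm["m00"]; d=f(u,v,hh+.006)-cc; 
            print("hole",a,round(u,1),round(v,1),"r",np.hypot(*d),"ang",np.degrees(np.arctan2(d[1],d[0])), "abs",d+cc)
if __name__=="__main__": meas(load("top3.npz"),.08)
E
python3 m3.py
```

```text
flange top plane: tilt up/left (deg) [-0.10464649  0.04785174] h at axis 0.08998141740776232 1819
circle up,left [ 0.00339973 -0.00143561] 0.06504624360894577 128 220
hole 52.5 173.3 208.8 r 0.06343310391867531 ang 88.03985139198183 abs [0.00556942 0.06196037]
hole 30.5 232.7 213.8 r 0.049005218370198084 ang -114.67074553674134 abs [-0.0170552  -0.04596771]
hole 30.5 197.4 182.1 r 0.048698060643766146 ang 10.127252278907935 abs [0.05133906 0.00712721]
```

The hole pair gives a spacing of 86.6 mm (exact) and an angle within 0.2° of the studs. The held centre is about 1.8 mm too far up-slope. The rim circle says 3.4 mm, but its edge includes the visible side wall, so I trust the holes more. I'll apply that correction and go down in force-watched steps.

```bash
python3 - <<'E'
from rig import robot
from g import *
import h,cv2
L=(-.0017,-.0003)
robot.servo_line(*seat(.026,lat=L),speed=.1)
f0=np.array(robot.current_force())
fr=lambda: (lambda f:np.round([f@up,f@left,f@n],1))(np.array(robot.current_force())-f0)
print(robot.current_clock(),fr())
for hh in (.020,.016,.012,.009,.006,.004,.002,.0005):
    p,q=seat(hh,lat=L); robot.servo_line(p,q,speed=.03); d=robot.current_tcp_pos()-p
    print(hh,round(robot.current_clock(),2),"F up,left,n",fr(),"err mm",np.round([d@up*1e3,d@left*1e3,d@n*1e3],1),np.round(robot.current_wrist_torque(),2))
    if np.linalg.norm(fr())>20: print("stop"); break
s=robot.camera("side"); t=robot.camera("top"); np.savez("side4.npz",**s); np.savez("top4.npz",**t)
h.crop(s,300,130,420,250,5,"pics/c2.png"); h.crop(t,150,110,310,260,4,"pics/c2t.png")
E
```

```text
25.325 [0. 0. 0.]
0.02 25.68 F up,left,n [-0.1  0.1 -0.5] err mm [ 0.  -0.1  0. ] [-0.11  1.03 -0.03]
0.016 25.96 F up,left,n [ 0.3  0.8 -0.1] err mm [-0.2 -0.  -0.2] [-0.08  1.05  0.02]
0.012 26.24 F up,left,n [ 0.2  0.  -1. ] err mm [-0.2 -0.1 -0.2] [-0.16  1.01 -0.06]
0.009 26.49 F up,left,n [-0.   1.4 -0.6] err mm [-0.1 -0.1 -0.2] [-0.12  0.98 -0.01]
0.006 26.74 F up,left,n [ 0.4 -0.7 -1.7] err mm [-0.2 -0.1 -0.2] [-0.15  1.03 -0.02]
0.004 26.99 F up,left,n [-0.2 -0.5 -1. ] err mm [-0.1 -0.1 -0.1] [-0.13  1.01 -0.01]
0.002 27.24 F up,left,n [-0.9 -0.7 -0.1] err mm [-0.1 -0.  -0.1] [-0.21  1.01 -0.02]
0.0005 27.49 F up,left,n [-0.4  0.2 -1.3] err mm [-0.   0.  -0.1] [-0.16  1.   -0.07]
```

View pics/c2.png

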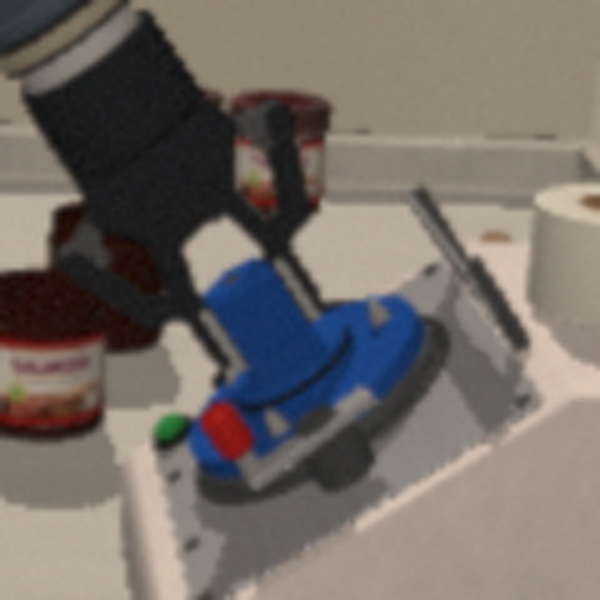

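View pics/c2t.png

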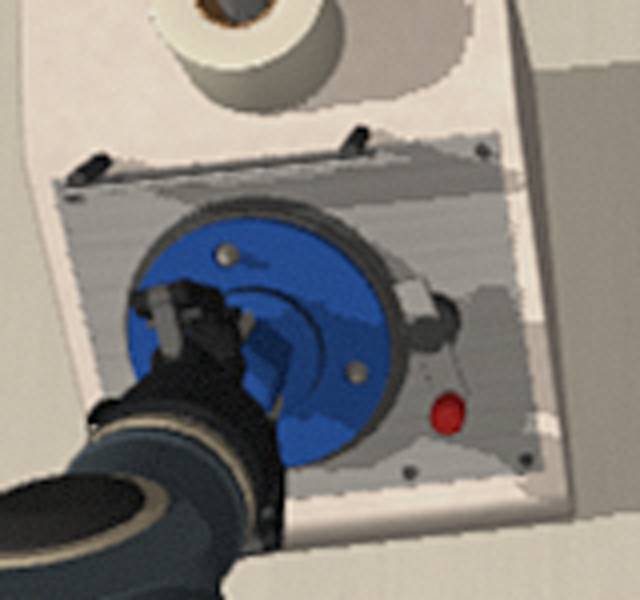

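Both visible studs poke through their holes with almost no force. I'll keep pressing gently until it contacts the face.

```bash
python3 - <<'E'
from rig import robot
from g import *
import h,cv2,m3
L=(-.0017,-.0003)
f0=np.array([0,0,0.])
fr=lambda: (lambda f:np.round([f@up,f@left,f@n],1))(np.array(robot.current_force()))
print(fr())
for hh in np.arange(-.0005,-.008,-.001):
    p,q=seat(hh,lat=L); robot.servo_line(p,q,speed=.03); d=robot.current_tcp_pos()-p
    print(round(hh,4),round(robot.current_clock(),2),fr(),np.round([d@up*1e3,d@left*1e3,d@n*1e3],1))
    if fr()[2]>10: print("contact"); break
t=robot.camera("top"); np.savez("top5.npz",**t); m3.meas(t,0.0)
E
```

```text
[-1.5 -0.4 -3.1]
-0.0005 27.84 [-3.  -2.   6.4] [ 0.  -0.1  0.6]
-0.0015 28.09 [-3.7 -4.5 19.2] [ 0.1 -0.1  1.6]
contact
flange top plane: tilt up/left (deg) [ 0.04004577 -0.13213694] h at axis 0.009584227136754832 1533
circle up,left [ 0.00015174 -0.00131245] 0.06580922431987421 114 201
hole 77.0 185.0 195.9 r 0.06095218072753675 ang 84.19829865538458 abs [0.00631314 0.05932751]
hole 31.5 238.9 202.7 r 0.0500046653522953 ang -114.42776181266848 abs [-0.02052747 -0.04684087]
hole 34.0 206.2 173.3 r 0.04864079477010918 ang 10.233870263407265 abs [0.0480187  0.00732939]
```

Contact came with 22 N of rise right at face level. The measured flange top is 9.6 mm above the face, against 10 mm when flush. I'll release and back off along the axis.

```bash
python3 - <<'E'
from rig import robot
from g import *
import h,cv2,m3
robot.grip(0.75)
L=(-.0017,-.0003)
p,q=seat(.085,lat=L); robot.servo_line(p,q,speed=.15)
print(robot.current_clock(),robot.current_force(),np.round(robot.current_joint_positions(),2))
t=robot.camera("top"); np.savez("top6.npz",**t); m3.meas(t,0.0)
s=robot.camera("side"); h.crop(s,300,130,420,250,5,"pics/d1.png"); h.crop(t,150,110,310,260,4,"pics/d1t.png")
f=lambda r:None if r is None else np.round(r,2)
for sg in (1,-1):
  for th_,j in ((1.3,1.3),(1.3,1.0),(.6,.6),(0,0)): print(sg,th_,j,[f(robot.inverse_kinematics(*tip(*knobt(th_,h=.034,sgn=sg,jaw=j,along=a)))) for a in (0,.06)])
E
```

```text
29.2583 [ 0.96035022 -0.33391244 -0.54769754] [ 0.45  0.28 -1.01  2.14  1.1   0.51  1.99]
flange top plane: tilt up/left (deg) [0.047254   0.08403372] h at axis 0.00967692803013157 1857
circle up,left [ 1.30482103e-05 -1.35806915e-03] 0.0657873379500373 140 201
hole 18.5 208.4 206.1 r 0.027474807920303372 ang 138.97233680313855 abs [-0.02071375  0.01667704]
hole 31.5 238.9 202.7 r 0.049905892237800016 ang -114.30444159145556 abs [-0.02052747 -0.04684087]
hole 34.0 206.2 173.3 r 0.04878539100358276 ang 10.25765124009428 abs [0.0480187  0.00732939]
1 1.3 1.3 [array([ 0.43,  0.41, -0.75,  2.09,  0.89,  0.44,  0.94]), array([ 0.54,  0.3 , -0.86,  2.09,  0.65,  0.5 ,  1.15])]
1 1.3 1.0 [array([ 0.46,  0.43, -0.8 ,  2.09,  0.92,  0.46,  1.21]), array([ 0.58,  0.32, -0.91,  2.09,  0.69,  0.51,  1.42])]
1 0.6 0.6 [array([ 0.55,  0.46, -0.88,  2.05,  0.92,  0.5 ,  1.66]), array([ 0.67,  0.34, -0.98,  2.05,  0.7 ,  0.54,  1.86])]
1 0 0 [array([ 0.61,  0.5 , -0.96,  2.  ,  0.94,  0.56,  2.29]), array([ 0.7 ,  0.38, -1.02,  2.01,  0.71,  0.59,  2.48])]
-1 1.3 1.3 [array([-0.91,  0.44,  0.92,  2.16, -0.95,  0.41, -0.5 ]), array([-1.13,  0.34,  1.14,  2.17, -0.72,  0.48, -0.7 ])]
-1 1.3 1.0 [array([-0.91,  0.44,  0.92,  2.16, -0.95,  0.41, -0.21]), array([-1.13,  0.34,  1.14,  2.17, -0.72,  0.48, -0.4 ])]
-1 0.6 0.6 [array([-0.73,  0.38,  0.72,  2.12, -0.74,  0.37,  0.03]), array([-0.94,  0.27,  0.94,  2.13, -0.54,  0.46, -0.14])]
-1 0 0 [array([-0.56,  0.35,  0.53,  2.07, -0.49,  0.36,  0.41]), array([-0.76,  0.25,  0.73,  2.08, -0.38,  0.47,  0.32])]
```

View pics/d1.png

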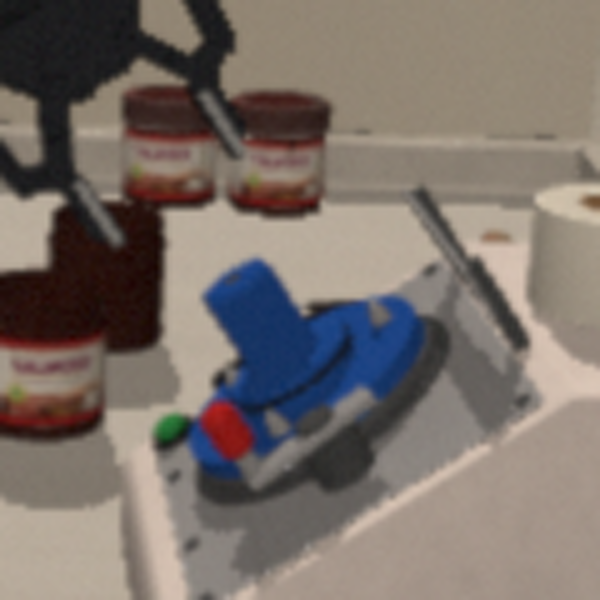

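View pics/d1t.png

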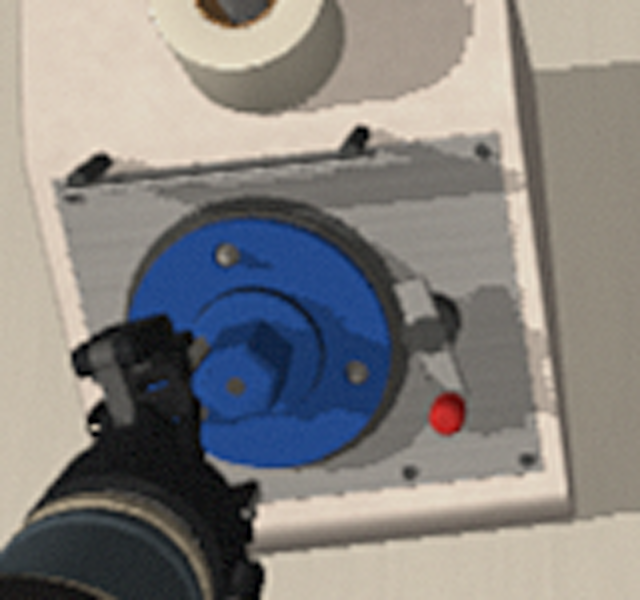

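The mandrel sits flush on the studs after release: flange top 9.7 mm, tilt under 0.1°. Now to close the keeper. I'll measure the knob and approach it.

```bash
python3 - <<'E'
from rig import robot
from g import *
import h,cv2
t=h.load("top6.npz"); hs=cv2.cvtColor(t["image"],cv2.COLOR_RGB2HSV); r=cv2.inRange(hs,(0,150,80),(6,255,255))|cv2.inRange(hs,(174,150,80),(180,255,255)); r[:195]=0;r[230:]=0;r[:,:245]=0;r[:,280:]=0
vv,uu=np.nonzero(r); p=h.plane(t,uu.mean(),vv.mean(),C+n*.044,n); d=p-PIV; th_=np.arctan2(-d@up,-d@left); print("knob",len(uu),d@up,d@left,np.hypot(d@up,d@left),"theta",th_)
th_=float(th_); open("th","w").write(str(th_))
robot.grip(.36)
robot.move_pose(*tip(*knobt(th_,h=.034,along=.07)))
p,q=tip(*knobt(th_,h=.034)); robot.servo_line(p,q,speed=.08)
print(robot.current_clock(),robot.current_tcp_pos()-p,robot.current_force(),np.round(robot.current_joint_positions(),2))
s=robot.camera("side"); h.crop(s,300,130,420,250,5,"pics/d2.png")
E
```

```text
knob 68 -0.035881838053458716 -0.007681812704634597 0.03669491175249947 theta 1.3598935873617544
31.6417 [0.00014057 0.00025727 0.00042662] [ 0.01599538 -0.07062094 -0.12750406] [ 0.37  0.4  -0.69  2.09  0.84  0.42  0.91]
```

View pics/d2.png

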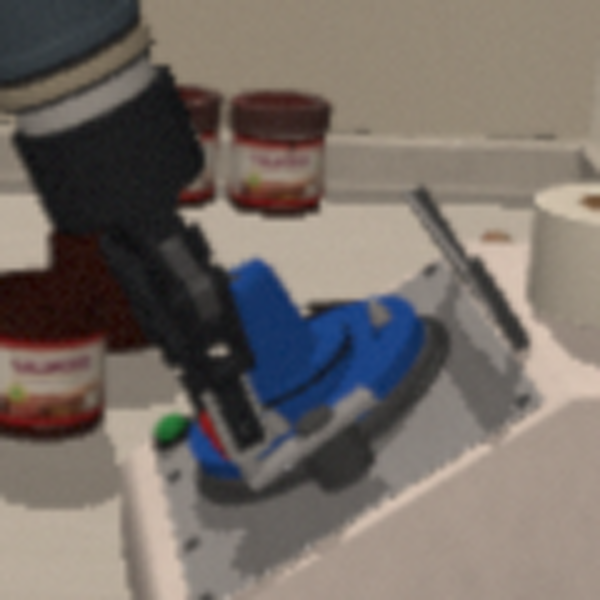

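The fingers are around the knob (red visible at (207,430)). I'll swing it back.

```bash
python3 - <<'E'
from rig import robot
from g import *
import h,cv2
for t in (1.1,.8,.5,.25,0.,-.1,-.17):
    p,q=tip(*knobt(t,h=.034,jaw=max(t,0))); robot.servo_line(p,q,speed=.05)
    fo=np.array(robot.current_force()); print(t,round(robot.current_clock(),2),np.round(1e3*(robot.current_tcp_pos()-p),1),np.round(fo,1))
    if np.linalg.norm(fo)>10: break
p=robot.current_tcp_pos(); q=robot.current_tool_rot(); x=Rn.from_quat(np.roll(q,-1)).as_matrix()[:,0]
robot.servo_line(p-x*.08,speed=.15)
robot.servo_line(p-x*.08+np.array([-.10,-.02,.12]),speed=.25)
t=robot.camera("top"); s=robot.camera("side"); np.savez("top7.npz",**t); np.savez("side7.npz",**s)
h.crop(s,300,130,420,250,5,"pics/e1.png"); h.crop(t,150,110,310,260,4,"pics/e1t.png"); print(robot.current_clock())
E
```

```text
1.1 32.1 [ 0.1 -0.3  0.3] [-0.4 -0.1  0.4]
0.8 32.55 [-0.2 -0.  -0.1] [-0.8 -0.1 -0.4]
0.5 33.0 [-0.1 -0.1 -0.1] [-0.4  0.4  0.7]
0.25 33.4 [-0.1 -0.1 -0.1] [-1.3  0.2 -0. ]
0.0 33.8 [-0.1 -0.1 -0.1] [-0.2 -0.9  0.2]
-0.1 34.05 [-0.6 -0.2 -0.5] [-2.4 -0.9 -0.5]
-0.17 34.3 [-2.4 -0.5 -1.8] [-6.7 -1.2 -2.6]Traceback (most recent call last):
  File "<stdin>", line 10, in <module>
rig.PlanningError: the arm cannot follow that straight line within its joint ranges
```

The stop is felt at -0.17 with about 7 N, so the keeper is fully back. I'll relax and retract by a shorter line.

```bash
python3 - <<'E'
from rig import robot
from g import *
import h,cv2
robot.servo_line(*tip(*knobt(-.06,h=.034,jaw=0)),speed=.05)
p=np.array(robot.current_tcp_pos()); q=robot.current_tool_rot(); x=Rn.from_quat(np.roll(q,-1)).as_matrix()[:,0]
for d in (.07,.06,.05,.045,.04):
    try: robot.servo_line(p-x*d,speed=.15); print("retract",d); break
    except robot.PlanningError: pass
for v in ([-.10,-.02,.12],[0,-.02,.1],[-.05,0,.06]):
    try: robot.move_pose(np.array(robot.current_tcp_pos())+v,quat([0,0,-1],Rn.from_quat(np.roll(q,-1)).as_matrix()[:,2])); print(v);break
    except robot.PlanningError: pass
t=robot.camera("top"); s=robot.camera("side"); np.savez("top7.npz",**t); np.savez("side7.npz",**s)
h.crop(s,300,130,420,250,5,"pics/e1.png"); h.crop(t,150,110,310,260,4,"pics/e1t.png"); print(robot.current_clock(),robot.current_tcp_pos())
E
```

```text
retract 0.07
[0, -0.02, 0.1]
38.2167 [0.61971321 0.01535366 0.27953307]
```

View pics/e1.png

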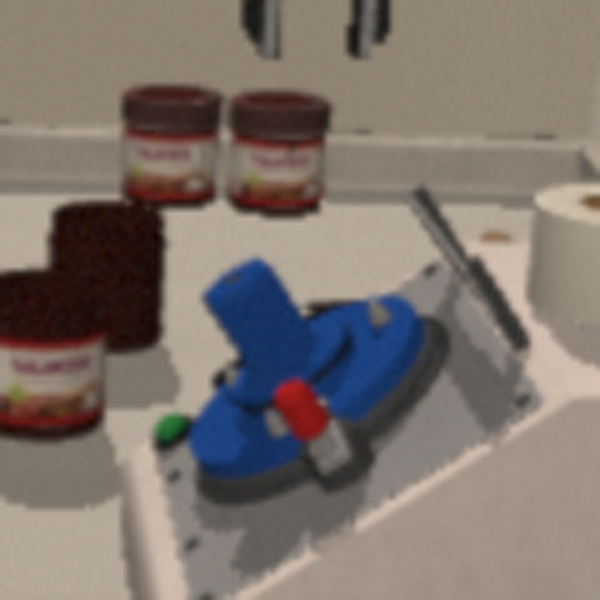

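View pics/e1t.png

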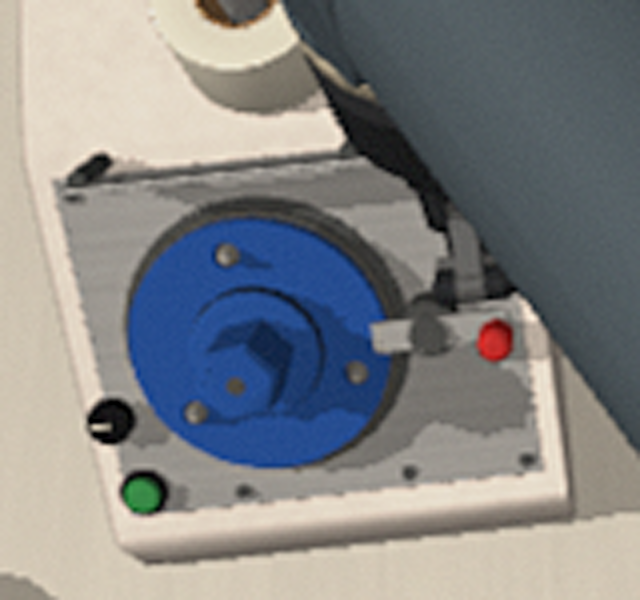

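The top view shows all three studs through the holes and the nose at (390,335) over the flange rim. The arm is clear. Final numbers, then hand in.

```bash
python3 - <<'E'
from rig import robot
from g import *
import h,cv2,m3
t=h.load("top7.npz"); hs=cv2.cvtColor(t["image"],cv2.COLOR_RGB2HSV); r=cv2.inRange(hs,(0,150,80),(6,255,255))|cv2.inRange(hs,(174,150,80),(180,255,255)); r[:180]=0;r[215:]=0;r[:,:260]=0;r[:,290:]=0
vv,uu=np.nonzero(r); p=h.plane(t,uu.mean(),vv.mean(),C+n*.044,n); d=p-PIV; print(uu.mean(),vv.mean(),"theta",np.arctan2(-d@up,-d@left))
m3.meas(t,0.0,box=(160,160,254,235))
d=cv2.absdiff(h.load("side0.npz")["image"],h.load("side7.npz")["image"]).max(2); 
for nm,b in dict(pot=(255,285,312,330),capl=(250,262,295,290),counter=(268,230,294,252),spray=(335,285,368,338),empty=(370,270,413,325),filled=(195,310,256,385)).items(): print(nm,(d[b[1]:b[3],b[0]:b[2]]>40).mean())
print(robot.current_force(),np.abs(robot.current_dq()).max(),robot.current_clock())
robot.finish_job()
E
```

```text
273.3478260869565 194.768115942029 theta 0.01789982199436071
flange top plane: tilt up/left (deg) [0.04351552 0.04095568] h at axis 0.00964178360734856 2187
circle up,left [ 3.28098838e-05 -1.43728487e-03] 0.06581071812832899 165 188
hole 35.0 198.5 212.7 r 0.05258452433220922 ang 128.45481500421317 abs [-0.03266936  0.0397416 ]
hole 17.5 208.4 206.2 r 0.02778206813651497 ang 139.258466098005 abs [-0.02101659  0.01669462]
hole 31.5 238.9 202.7 r 0.049841856606678656 ang -114.36262525957027 abs [-0.02052747 -0.04684087]
hole 34.0 206.2 173.3 r 0.04878011954905627 ang 10.353342128979584 abs [0.0480187  0.00732939]
pot 0.0
capl 0.0
counter 0.0
spray 0.04859919954259577
empty 0.0
filled 0.0
[ 1.16670205  0.39915233 -0.0500885 ] 0.010208593675640962 38.2167
the job is handed in; nothing more can be done
```

The blue jar mandrel is home on the three studs, the keeper is back over the flange rim, and I handed the job in at about 38 s of the 61 s allowed. The hand-in gives no verdict, so everything below is my own measurement.

**What I did:** I swung the keeper open to about 1.36 rad and gripped the mandrel by its core. I aligned it to within about 0.2° of the studs and seated it to a light contact force of about 22 N. After releasing it, I swung the keeper back to its stop.

**Last checks:**

| Check | Measured | Limit |
|---|---|---|
| Flange height | top 9.6 mm above the face (10 mm is flush) | lift below 2.5 mm |
| Tilt | under 0.1° | 2° |
| Centre offset (rim circle) | about 1.4 mm | 4 mm |
| Keeper angle | about 0.02 rad | 0.25 rad |

All three studs show through the flange holes, and the arm was clear of everything.

**Checks that failed or disagreed:**
- **First keeper swing missed:** the real fingertips are about 41 mm short of the reported TCP along the tool axis, as both cameras showed. That swing touched nothing; I corrected for the offset and it worked the second time.
- **Flange centre before seating:** the hole pair put it 1.8 mm off and the rim circle 3.4 mm. I used the holes, and it went on almost without force.
- **Bystanders:** a before/after picture comparison shows no change for the orange mandrel, cap, counter and two jars. The spray's box changed by 5%. I put that down to the stand behind it or the arm's shadow, but did not check further; nothing ever touched the spray.

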